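# Make up two job trays for the lap grinder

### The job

Make up the two job trays from the stock on the green rubber mat: the square three-bay tray gets the clear lens on its cork disc, the large suction lifter standing in the bare bay beside it and the calliper flat in the long bay, lying along it; the slim two-bay tray gets the glass button on its cork disc and the small suction lifter standing in its bare bay. Glass lies flat and wholly on the cork and is set down, not dropped; leave the dressing stick where it lies on the mat.

Things in the scene. Friction and masses are not known exactly. Their poses are not given: they have to be found in the camera images.
- lens_center (a point): Clear plano-convex glass lens with a frosted edge, 46 mm across, 15 mm thick at the middle; its straight edge is 9 mm high from the underside up. It lies flat side down on the green rubber mat (mat top 3 mm above the bench; all the stock lies on it). The point is its centre, 7.5 mm above its underside; z up. 50 g.
- button_center (a point): Round cranberry-red glass button with four small holes and a raised rim, 32 mm across and 10 mm thick, lying flat on the mat; its edge is straight from 2.5 to 7.5 mm up. The point is its centre, 5 mm above its underside; z up. About 20 g.
- big_lifter_center (a point): Large suction lifter, all black rubber: cup 46 mm across at the foot, neck 20 mm across with a steel band, mushroom knob 34 mm across; 62 mm high, standing on its cup. The point is on its axis, half-way up (31 mm above its foot); z up. Grip it by the knob, whose straight side is 47 to 55 mm above the foot. 80 g.
- small_lifter_center (a point): Small suction lifter: black rubber cup 26 mm across and 12 mm high, with a straight round wooden handle 18 mm across above it; 55 mm high, standing on its cup. The point is on its axis, half-way up (27.5 mm above its foot); z up. Grip it by the handle, which is straight from 18 to 50 mm above the foot. About 30 g.
- calliper_center (a point): Steel slide calliper, flat: beam 140 mm long (its x), 14 wide, 6 thick; slider block 56 mm long, 24 wide (y), 11 thick at the beam's middle. Point: centre of the block, 5.5 mm above the underside; grip here across the 24 mm. Two jaws reach 35 mm from the beam axis to -y, one at the beam's -x end, one at x -18 to -28; nibs 18 mm to +y. z up. 120 g.
- stick_center (a point): Off-white rectangular dressing stick, 90 x 20 x 13 mm (long along its x axis), lying on the mat among the stock. It belongs to neither tray: leave it. The point is its centre.
- lens_tray: Square aluminium three-bay tray, fixed, 192 (its x) by 186 mm (y). Origin: centre of underside, on the bench; z up. Floor 3 mm thick, rim 14, dividers 12 high. Bays, mm: cork bay x -92..12, y 5..89, cork disc 70 across, top 6 over the bench, centre (-40, 47): lens. Bare bay x 16..92, y 5..89: large lifter. Long bay x -92..92, y -89..1: calliper, beam along tray x, either way round.
- button_tray: Slim aluminium two-bay tray, fixed, 162 (its x) by 74 mm (y). Origin: centre of underside, on the bench; z up. Floor 3 mm thick, rim 14, divider 12 high. Bays, mm: cork bay x -77..13, y -33..33, cork disc 56 across, top 6 over the bench, centre (-32, 0): button. Bare bay x 17..77, y -33..33: small lifter.
Things that resemble listed ones, but are neither listed nor needed, are in the scene too. What is shaped like the button_tray but turquoise is not meant. Leave any red look-alike of the part that bears small_lifter_center alone.

How it is judged (in metres and radians):
At the end, for the whole second after the job is handed in: Lens and button flat on their corks, within 14 mm of the centre along each tray axis; lifters upright inside their bare bays; calliper flat inside the long bay, within 0.35 rad of its length; each within 5 mm of its resting height and 0.12 rad of level, released, at rest (x of lens_center in the frame of lens_tray between -0.054 and -0.026 m and y of lens_center in the frame of lens_tray between 0.033 and 0.061 m and z of lens_center in the frame of lens_tray between 0.0085 and 0.0185 m and angle between each of lens_center, big_lifter_center, calliper_center, button_center, small_lifter_center's own z axis and vertical below 0.12 rad and linear speed of each of lens, big_lifter, calliper, button, small_lifter below 0.02 m/s and x of big_lifter_center in the frame of lens_tray between 0.034 and 0.074 m and y of big_lifter_center in the frame of lens_tray between 0.024 and 0.07 m and z of big_lifter_center in the frame of lens_tray between 0.029 and 0.039 m and x of calliper_center in the frame of lens_tray between -0.026 and 0.026 m and y of calliper_center in the frame of lens_tray between -0.076 and -0.012 m and z of calliper_center in the frame of lens_tray between 0.0035 and 0.0135 m and angle between the x axis of calliper_center and the x axis of lens_tray, either way round below 0.35 rad and x of button_center in the frame of button_tray between -0.046 and -0.018 m and y of button_center in the frame of button_tray between -0.014 and 0.014 m and z of button_center in the frame of button_tray between 0.006 and 0.016 m and x of small_lifter_center in the frame of button_tray between 0.026 and 0.068 m and y of small_lifter_center in the frame of button_tray between -0.024 and 0.024 m and z of small_lifter_center in the frame of button_tray between 0.0255 and 0.0355 m); the robot touches nothing.
It fails at once if the lens falls freely from more than about 20 mm above the cork (contact force between lens and anything else below 0.02 N and height (world z) of lens_center above 0.0345 m).
It fails at once if the button falls freely from more than about 20 mm above the cork (contact force between button and anything else below 0.02 N and height (world z) of button_center above 0.032 m).
It fails at once if the dressing stick is shifted by more than 30 mm (distance of stick_center from where it was at the start of the episode above 0.03 m).
It also fails if it takes over 115 s, if anything falls off the work surface, if the arm or the gripper's body presses on something with over 40 N, if the wrist force passes 120 N, or if a joint passes its speed limit or range.

### The arm

A 7-joint arm with a two-finger parallel gripper is mounted at the origin on the work surface. World frame = base frame: x ahead of the robot, y to its left, z up, the work surface at z = 0. Lengths are in mm, angles in degrees, forces in N, time in s.
With the tool pointing down it reaches from about 400 to 875 mm from the base axis. Payload 6.5 kg.
Tool frame: the origin (TCP) lies between the finger pads; the fingertips stand 8 mm ahead of it and the grasp point (between the pads) lies 11 mm behind it; x points along the fingers, y is the direction in which the jaws open and shut, and the axes are right-handed (so a half turn about x gives the same grasp; the last joint's range is limited). The gripper opens to 85 mm and grips with 20 to 120 N. Pads are 22 mm wide; open, the fingers measure 114 mm over their backs; the gripper's body (76 mm by 85 mm) begins 54 mm behind the grasp point. The pads swing forward as they close: fully open they stand 13 mm farther back than shut.
Start: joints at [-73.064, 30.733, -0.252, 88.115, 0.149, 61.152, -4.079], TCP at [230.068, 607.914, 239.29] pointing down, gripper open.
Joint ranges: [-154.64, 154.64], [-21.42, 123.67], [-72.66, 72.17], [13.99, 137.28], [-74.86, 254.86], [10.95, 109.41], [-158.01, 158.01]. Speed limits (degrees/s): [136.94, 136.94, 180, 180, 180, 180, 180].

### API

Orientations are given as a 3x3 rotation matrix whose columns are the frame's x, y, z axes.
In Python, from rig import manip, grab_frame, camera_params, job gives the robot as it stands.
- The arm moves only by the tool apply_moves, never from a script. Its argument "series" is a list of rows, each a list of 3 entries, a list of its own where there are three numbers: the turn, a rotation vector about the tool's x, y, z each as a share of 0.15 rad, from -1 to 1, then the shift along the tool's x, y, z each as a share of 0.05 m, from -1 to 1, then the opening in per cent of the stroke, from 0 (shut) to 100 (fully open). In form: [[[ax, ay, az], [tx, ty, tz], gripper], ...]. A call has 1 to 10 rows; each row shifts and turns the commanded pose from where the row before left it, along the tool's axes as they then stand; what a row does not reach is not made up. A row lasts 1/10 s, in which the tool goes at most 50 mm and 8.59 degrees, less where a joint would pass 70% of its speed; a pose out of reach is approached as far as the arm can. A call with a number of a shift or a turn outside -1 to 1 is refused whole. A call with a gripper value outside its range is refused whole. The fingers move at their own pace and stop on an object; "squeeze" is the grip in N (left out, the last holds). Time passes only in rows, so rows that do not move let the fingers close. It gives the time, the measured TCP pose, the force and the opening at its end, in the units of the state.
- manip.get_obs(): the state, without advancing time (a new reading comes with each control period).
- grab_frame(name): name is "scene" or "top" or "wrist"; returns (picture, depth): 384x512x3 uint8, red, green, blue; 384x512 float32, mm along the optical axis (not along the pixel's ray), 0 where there is no reading.
- camera_params(name): a dict with "fov_y" (degrees; the focal length in pixels is half the picture's height over the tangent of half this angle, whatever the lens; pixels are square), "cx", "cy" (the principal point, pixels), "D" ([k1, k2, p1, p2, k3] as OpenCV has them; the pictures are not rectified), "eye" and "orientation" of the camera in the world. Camera axes: x right, y down, z forward; pixel columns grow to the right and rows downward; lengths in mm; the calibration is good to about 2 mm. A picture is of the moment at which its call begins: read the wrist's pose just before it. camera_params takes no time and is no camera call; for the wrist camera it gives the pose at the moment of the call.
- job.finish_job(): hands the job in, once; it reports no verdict.
The state is a dict: "clock": time; "joint_positions": joint angles; "qvel": joint speeds; "tau": joint torques, N m; "ee_pos": TCP position; "ee_rot": TCP orientation; "wrist_force": force on the tool from outside, world axes, zero at the start; "ft_torque": the same for the moment, N m; "opening": opening from 0.0 (shut) to 1.0 (fully open).
Only numpy, scipy, OpenCV 4.12 (cv2) and the standard library are available. Lean on these libraries where they do the work, as an engineer would, in place of code of your own. Each camera call takes 0.05 s, during which the arm holds its last target.

## Working session

There is one attempt and no reset: what is moved stays moved. The work goes in short steps, Python scripts to look and compute and a tool call to move; the robot and the scene stay as the last step left them, time stands still between calls to the robot, and variables do not carry over. Pictures are saved under pics/ and viewed, and the job is handed in when it is done.

Besides the shell and the picture viewer there is one more tool, called after ">>>" by a JSON object that holds its "api" and its "payload". apply_moves: Moves the arm, as the interface text tells. Shift numbers are shares of 0.05 m and turn numbers shares of 0.15 rad, none past 1 either way. Its arguments: {"type":"object","properties":{"series":{"type":"array","items":{"type":"array"}},"squeeze":{"type":"number"}},"required":["series"]}

```bash
mkdir -p pics; ls; python3 - <<'E'
from rig import manip, grab_frame, camera_params, job
import cv2,numpy as np
o=manip.get_obs();print(o)
for n in("scene","top"):
    p=camera_params(n);print(n,p)
    im,d=grab_frame(n);cv2.imwrite(f"pics/{n}0.png",im[:,:,::-1]);np.savez(f"{n}0.npz",im=im,d=d)
E
```

```text
pics
{'clock': 0.0, 'joint_positions': array([-73.06229267,  30.77803601,  -0.25551851,  88.17014354,
         0.14833745,  61.1503906 ,  -4.07996807]), 'qvel': array([-0.04701175, -0.08704956, -0.04666725,  0.00279427, -0.06054978,
       -0.00911038,  0.06913994]), 'tau': array([-1.43156161e-03, -5.83397484e+01,  1.04843382e+00, -2.59097046e+01,
        1.24194397e-02,  9.47330467e-03, -4.77261281e-06]), 'ee_pos': array([229.87017537, 607.34834807, 238.41053914]), 'ee_rot': array([[-5.07007828e-04,  3.53904521e-01,  9.35281419e-01],
       [-1.63796680e-03,  9.35279991e-01, -3.53904868e-01],
       [-9.99998530e-01, -1.71139245e-03,  1.05489577e-04]]), 'wrist_force': array([-0.83607216,  0.68731631, -0.79797666]), 'ft_torque': array([ 0.00311421, -0.03871325,  0.03475881]), 'opening': 0.9968256799836689}
scene {'fov_y': 54.40628566194014, 'cx': 259.78640940534837, 'cy': 193.2768413361333, 'D': array([-0.04556477,  0.        ,  0.        ,  0.        ,  0.        ]), 'eye': array([939.18149968, 380.93298438, 685.9693286 ]), 'orientation': array([[-0.65351656,  0.53953022, -0.53087028],
       [ 0.75670365,  0.48216476, -0.44149375],
       [ 0.01776772, -0.69023496, -0.72336714]])}
top {'fov_y': 52.84016939296244, 'cx': 259.3495853661989, 'cy': 193.14331205509686, 'D': array([-0.09982539,  0.        ,  0.        ,  0.        ,  0.        ]), 'eye': array([ 305.23203066,  -16.30221541, 1108.79442144]), 'orientation': array([[ 0.00487059, -0.99100462,  0.13373897],
       [-0.9999201 , -0.00326645,  0.01221131],
       [-0.01166461, -0.13378776, -0.99094136]])}
```

View pics/scene0.png

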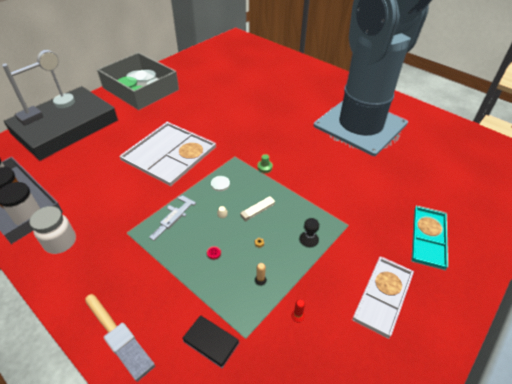

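View pics/top0.png

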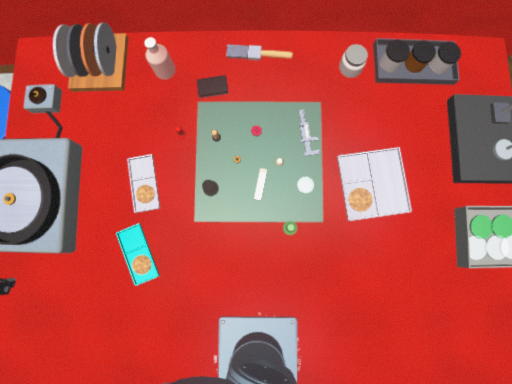

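The overview shows the mat with the stock in the middle. The lens tray is at top pixel (375,183), the slim aluminium tray at (143,183) and the turquoise decoy at (137,254). Next I'll enlarge both areas.

```bash
cat > h.py <<'E'
import numpy as np,cv2
from rig import manip,grab_frame,camera_params
def K(p):
    f=192/np.tan(np.radians(p['fov_y'])/2);return np.array([[f,0,p['cx']],[0,f,p['cy']],[0,0,1]])
def ray(p,uv):
    n=cv2.undistortPoints(np.array(uv,float).reshape(-1,1,2),K(p),p['D']).reshape(-1,2)
    return np.c_[n,np.ones(len(n))]
def onz(p,uv,z):
    d=ray(p,uv)@p['orientation'].T;e=p['eye'];z=np.broadcast_to(z,(len(d),))
    return e+d*((z-e[2])/d[:,2])[:,None]
def proj(p,X):
    R=p['orientation'].T;t=-R@p['eye']
    return cv2.projectPoints(np.array(X,float).reshape(-1,1,3),cv2.Rodrigues(R)[0],t,K(p),p['D'])[0].reshape(-1,2)
def crop(im,x0,y0,x1,y1,s,name):
    c=cv2.resize(im[y0:y1,x0:x1,::-1],None,fx=s,fy=s,interpolation=cv2.INTER_CUBIC)
    st=10 if s>=4 else 20
    for x in range((x0//st+1)*st,x1,st):
        cv2.line(c,((x-x0)*s,0),((x-x0)*s,6),(0,255,255),1);cv2.putText(c,str(x),((x-x0)*s-10,16),0,.35,(0,255,255),1)
    for y in range((y0//st+1)*st,y1,st):
        cv2.line(c,(0,(y-y0)*s),(6,(y-y0)*s),(0,255,255),1);cv2.putText(c,str(y),(8,(y-y0)*s+4),0,.35,(0,255,255),1)
    cv2.imwrite(name,c);print(c.shape)
E
python3 - <<'E'
from h import *
im=np.load('top0.npz')['im']
crop(im,190,95,330,230,5,'pics/c1.png')
crop(im,330,140,420,230,6,'pics/c2.png')
crop(im,105,115,195,215,6,'pics/c3.png')
E
```

```text
(675, 700, 3)
(540, 540, 3)
(600, 540, 3)
```

View pics/c1.png

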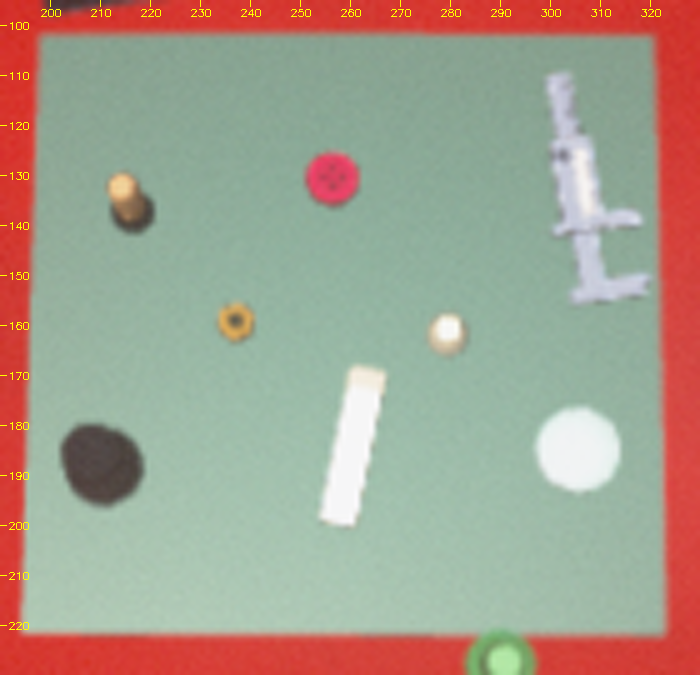

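View pics/c2.png

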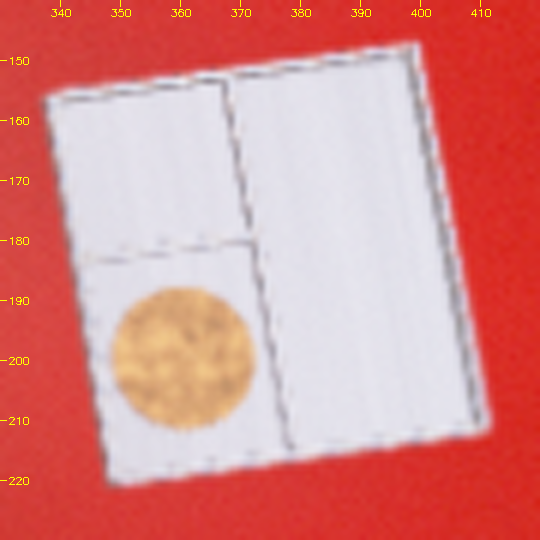

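View pics/c3.png

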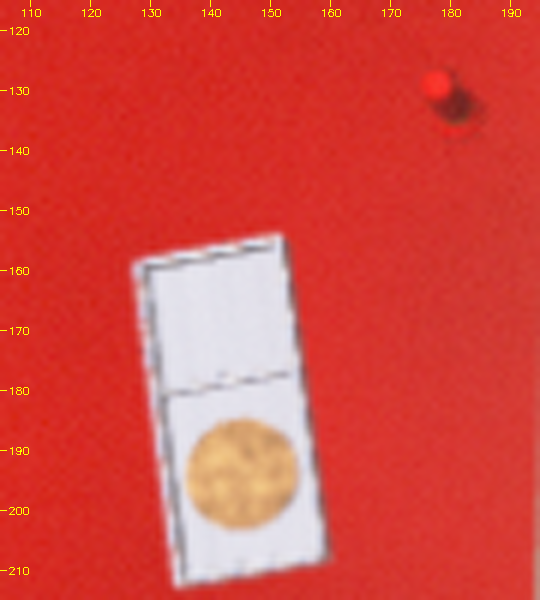

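```bash
python3 - <<'E'
from h import *
p=camera_params('top')
def C(x0,y0,s,pts): return [(x0+(a+.5)/s-.5,y0+(b+.5)/s-.5) for a,b in pts]
r=lambda a:np.round(a,1).tolist()
print('lens',r(onz(p,C(190,95,5,[(578,449)]),9)))
print('button',r(onz(p,C(190,95,5,[(332,179)]),8)))
print('small top/cup',r(onz(p,C(190,95,5,[(122,187),(133,212)]),[58,12])))
print('big knob/cup',r(onz(p,C(190,95,5,[(93,454),(103,465)]),[60,5])))
print('cal ends/ctr',r(onz(p,C(190,95,5,[(592,295),(560,77),(578,185)]),[9,9,14])))
print('stick ends',r(onz(p,C(190,95,5,[(340,510),(366,380)]),[16,16])))
def fit(im,L,W,name):
    q=onz(p,im,14)[:,:2]; m=np.array([[L,W],[L,-W],[-L,-W],[-L,W]])/2.
    a=m-m.mean(0);b=q-q.mean(0)
    th=np.arctan2((a[:,0]*b[:,1]-a[:,1]*b[:,0]).sum(),(a*b).sum());R=np.array([[np.cos(th),-np.sin(th)],[np.sin(th),np.cos(th)]])
    print(name,r(q.mean(0)),np.degrees(th),'res',r(b-a@R.T)); return q.mean(0),R
c,R=fit(C(330,140,6,[(45,95),(417,43),(490,432),(112,487)]),192,186,'lens_tray')
print('cork pred',c+R@[-40,47],'meas',onz(p,C(330,140,6,[(184,358)]),6),'bare',c+R@[54,47],'long',c+R@[0,-44])
c,R=fit(C(105,115,6,[(133,262),(283,235),(328,562),(178,587)]),162,74,'btray')
print('cork pred',c+R@[-32,0],'meas',onz(p,C(105,115,6,[(242,474)]),6),'bare',c+R@[47,0])
w=camera_params('wrist');print(w)
E
```

```text
lens [[479.5, -134.7, 9.0]]
button [[640.4, 8.0, 8.0]]
small top/cup [[620.6, 125.3, 58.0], [619.1, 124.7, 12.0]]
big knob/cup [[467.8, 137.7, 60.0], [469.9, 139.8, 5.0]]
cal ends/ctr [[570.5, -144.0, 9.0], [703.4, -127.1, 9.0], [635.4, -136.2, 14.0]]
stick ends [[442.8, 2.1, 16.0], [518.2, -12.4, 16.0]]
lens_tray [483.0, -334.0] 8.230442781154954 res [[-0.3, 0.1], [0.6, -0.4], [-0.3, 0.2], [0.1, -0.0]]
cork pred [ 436.64464927 -293.24035439] meas [[ 437.25036102 -293.89160152    6.        ]] bare [ 529.67647828 -279.78380242] long [ 489.25974915 -377.57689014]
btray [482.0, 335.9] 10.461952355817258 res [[0.4, 1.1], [0.2, -0.7], [-0.8, -0.3], [0.1, -0.1]]
cork pred [450.53241921 330.13678972] meas [[451.67260917 330.93176605   6.        ]] bare [528.21909994 344.48181105]
{'fov_y': 69.40118272740791, 'cx': 253.21064349835837, 'cy': 191.01561422957474, 'D': array([-0.00540755,  0.        ,  0.        ,  0.        ,  0.        ]), 'eye': array([163.67311839, 633.47221199, 373.670628  ]), 'orientation': array([[ 0.35501576,  0.89836422,  0.25866104],
       [ 0.93485487, -0.34021015, -0.10150577],
       [-0.00319004,  0.27784668, -0.96062014]])}
```

```bash
cat > go.py <<'E'
import sys;from h import *
from scipy.spatial.transform import Rotation as Ro
x,y,z,yaw=map(float,sys.argv[1:5])
o=manip.get_obs();R=o['ee_rot'];c,s=np.cos(np.radians(yaw)),np.sin(np.radians(yaw))
T=np.array([[0,c,s],[0,s,-c],[-1,0,0]])
if (T[:,1]@R[:,1])<0: T[:,1:]*=-1
w=Ro.from_matrix(R.T@T).as_rotvec()/.15
d=T.T@(np.array([x,y,z])-o['ee_pos'])/50
print('t',round(o['clock'],2),'pos',o['ee_pos'].round(1),'open',round(o['opening'],3),'F',o['wrist_force'].round(1),'j',o['joint_positions'].round(0))
print('turn units',w.round(3),'then shift units',d.round(3),'max/rows',np.abs(w).max().round(2),np.linalg.norm(d).round(2))
E
python3 go.py 640 8 180 10.5
```

```text
t 0.1 pos [229.9 607.4 238.5] open 0.997 F [-0.1  0.5 -0. ] j [-73.  31.  -0.  88.   0.  61.  -4.]
turn units [6.839e+00 6.000e-03 9.000e-03] then shift units [ 1.169  5.88  13.281] max/rows 6.84 14.57
```

>>> {"api": "apply_moves", "payload": {"series": [[[0.977,0,0],[0,0,0],60],[[0.977,0,0],[0,0,0],60],[[0.977,0,0],[0,0,0],60],[[0.977,0,0],[0,0,0],60],[[0.977,0,0],[0,0,0],60],[[0.977,0,0],[0,0,0],60],[[0.977,0,0],[0,0,0],60]], "squeeze": 25}}

```text
clock: 0.8
ee_pos: [229.9, 607.6, 238.8]
ee_rot: [[-0.0, 0.984, 0.176], [-0.001, 0.176, -0.984], [-1.0, -0.0, 0.001]]
wrist_force: [0.9, 0.7, 0.7]
opening: 0.601
```

>>> {"api": "apply_moves", "payload": {"series": [[[0,0,0],[0.05,0.39,0.88],60],[[0,0,0],[0.05,0.39,0.88],60],[[0,0,0],[0.05,0.39,0.88],60],[[0,0,0],[0.05,0.39,0.88],60],[[0,0,0],[0.05,0.39,0.88],60],[[0,0,0],[0.05,0.39,0.88],60],[[0,0,0],[0.05,0.39,0.88],60],[[0,0,0],[0.05,0.39,0.88],60],[[0,0,0],[0.05,0.39,0.88],60],[[0,0,0],[0.05,0.39,0.88],60]]}}

```text
clock: 1.8
ee_pos: [502.5, 209.1, 214.1]
ee_rot: [[-0.0, 0.983, 0.182], [-0.0, 0.182, -0.983], [-1.0, -0.0, -0.0]]
wrist_force: [0.7, 1.4, -0.3]
opening: 0.598
```

```bash
python3 go.py 610 8 200 10.5
```

```text
t 1.8 pos [502.5 209.1 214.1] open 0.598 F [ 0.7  1.4 -0.3] j [-43.  23.  20. 107. -10.  52.  -8.]
turn units [ 0.001 -0.     0.002] then shift units [0.281 1.381 4.346] max/rows 0.0 4.57
```

>>> {"api": "apply_moves", "payload": {"series": [[[0,0,0],[0.05,0.276,0.87],60],[[0,0,0],[0.05,0.276,0.87],60],[[0,0,0],[0.05,0.276,0.87],60],[[0,0,0],[0.05,0.276,0.87],60],[[0,0,0],[0.05,0.276,0.87],60],[[0,0,0],[0,0,0],60],[[0,0,0],[0,0,0],60]]}}

```text
clock: 2.5
ee_pos: [609.2, 8.2, 201.2]
ee_rot: [[-0.001, 0.984, 0.18], [-0.0, 0.18, -0.984], [-1.0, -0.001, 0.0]]
wrist_force: [-0.4, 0.1, -0.4]
opening: 0.599
```

```bash
python3 go.py 640 8 60 10.5; python3 - <<'E'
from h import *
p=camera_params('wrist');im,d=grab_frame('wrist');np.savez('w1.npz',im=im,d=d,**p)
crop(im,0,0,512,384,1,'pics/w1.png')
print(proj(p,[[640.4,8,8]]),p['eye'])
E
```

```text
t 2.5 pos [609.2   8.2 201.2] open 0.599 F [-0.4  0.1 -0.4] j [-21.  30.  22.  98. -13.  55.  17.]
turn units [-0.018  0.001  0.007] then shift units [2.825 0.605 0.117] max/rows 0.02 2.89
(384, 512, 3)
[[279.01809574 176.6239    ]] [596.31928223  78.50929008 336.41731042]
```

View pics/w1.png

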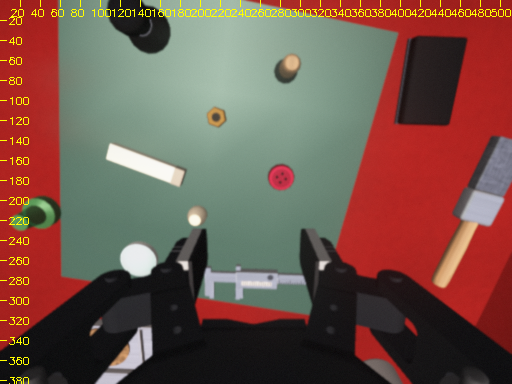

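The wrist view shows the button at (281,178), the lens at (138,260) and the calliper block near (258,279). I'll check the top-view estimates against this view.

```bash
python3 - <<'E'
from h import *
D=dict(np.load('w1.npz'));im=D['im'];p=D
pts={'button':[640.4,8,8],'lens':[479.5,-134.7,9],'sm':[620,125,58],'cal':[635.4,-136.2,14],'cal0':[570.5,-144,9],'cal1':[703.4,-127.1,9]}
im=im.copy()
for k,v in pts.items():
    q=proj(p,[v])[0];print(k,q.round(1));
    if k!='cal0': cv2.circle(im,tuple(q.round().astype(int).tolist()),1,(0,255,0),-1)
crop(im,100,20,340,310,2,'pics/w1c.png')
print(onz(p,[(281,177.7)],8))
E
```

```text
button [279.  176.6]
lens [138.3 258.8]
sm [287.9  63.7]
cal [253.7 280.4]
cal0 [205.4 275.7]
cal1 [304.2 280.3]
(580, 480, 3)
[[643.04543559   7.11583056   8.        ]]
```

View pics/w1c.png

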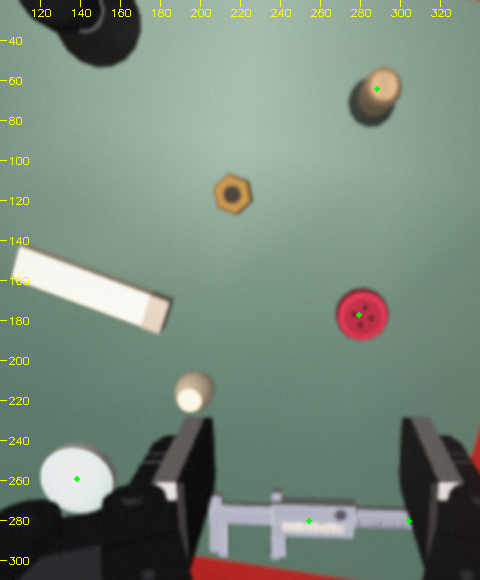

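```bash
python3 go.py 642 7.5 18 10.5
```

```text
t 2.55 pos [608.9  10.2 201.3] open 0.599 F [-0.2  0.2 -0.2] j [-21.  30.  22.  98. -13.  55.  17.]
turn units [-0.    -0.005  0.007] then shift units [3.666 0.641 0.173] max/rows 0.01 3.73
```

>>> {"api": "apply_moves", "payload": {"series": [[[0,0,0],[0,0.64,0.17],60],[[0,0,0],[0.8,0,0],60],[[0,0,0],[0.8,0,0],60],[[0,0,0],[0.8,0,0],60],[[0,0,0],[0.6,0,0],60],[[0,0,0],[0.4,0,0],60],[[0,0,0],[0.26,0,0],60],[[0,0,0],[0,0,0],60],[[0,0,0],[0,0,0],60]]}}

```text
clock: 3.45
ee_pos: [642.9, 7.8, 19.6]
ee_rot: [[0.001, 0.983, 0.183], [0.0, 0.183, -0.983], [-1.0, 0.001, -0.0]]
wrist_force: [0.5, -0.0, 0.4]
opening: 0.598
```

```bash
python3 go.py 642 7.5 12 10.5; python3 - <<'E'
from h import *
p=camera_params('wrist');im,d=grab_frame('wrist')
crop(im,100,100,420,340,2,'pics/w2.png')
im,d=grab_frame('scene');crop(im,160,200,290,310,5,'pics/s2.png')
E
python3 go.py 642 7.5 12 10.5
```

```text
t 3.45 pos [642.9   7.8  19.6] open 0.598 F [ 0.5 -0.   0.4] j [-16.  48.  16.  96. -19.  39.  21.]
turn units [ 0.006 -0.001 -0.007] then shift units [ 0.152 -0.019  0.003] max/rows 0.01 0.15
(480, 640, 3)
(550, 650, 3)
t 3.55 pos [643.5   7.3  20.3] open 0.598 F [ 0.4 -0.1 -0. ] j [-16.  47.  16.  96. -19.  39.  21.]
turn units [ 0.002  0.001 -0.016] then shift units [ 0.166 -0.03  -0.009] max/rows 0.02 0.17
```

View pics/w2.png

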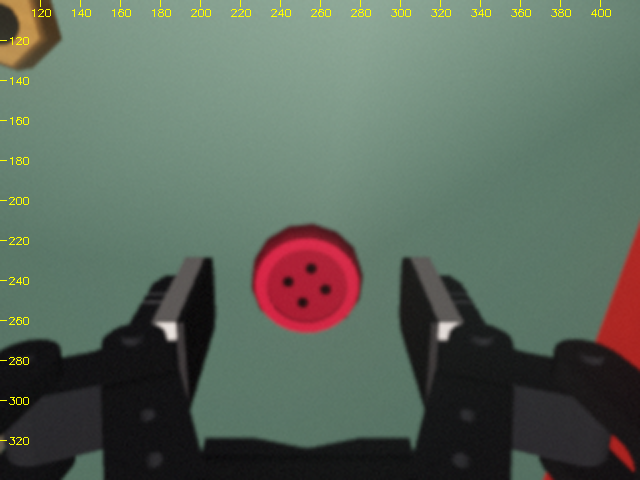

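View pics/s2.png

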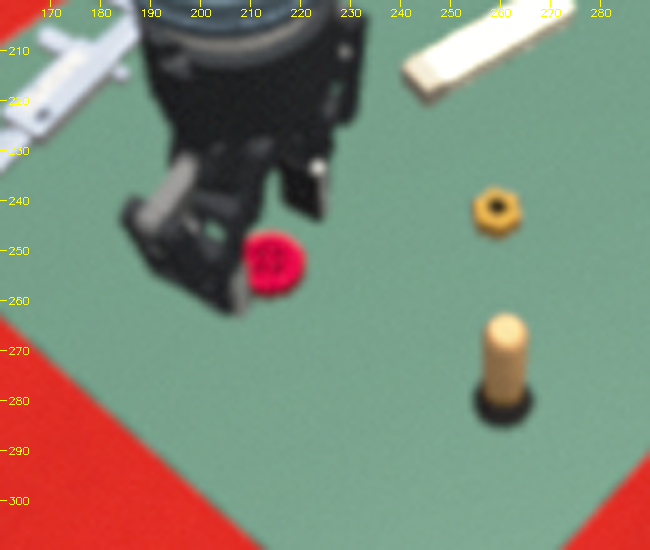

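```bash
python3 - <<'E'
from h import *
p=camera_params('wrist');o=manip.get_obs();e=o['ee_pos']
print(proj(p,[[e[0],e[1],13]]), onz(p,[(253.5,242.5)],12.5),e)
E
```

```text
[[253.8571656 242.0471052]] [[643.4369991    6.77889338  12.5       ]] [643.53728687   7.34003205  20.30227194]
```

>>> {"api": "apply_moves", "payload": {"series": [[[0,0,0],[0.08,0,0.01],60],[[0,0,0],[0.07,0,0],60],[[0,0,0],[0,0,0],60],[[0,0,0],[0,0,0],30],[[0,0,0],[0,0,0],20],[[0,0,0],[0,0,0],20],[[0,0,0],[0,0,0],20],[[0,0,0],[0,0,0],20]]}}

```text
clock: 4.35
ee_pos: [642.6, 6.4, 11.5]
ee_rot: [[0.0, 0.983, 0.182], [-0.0, 0.182, -0.983], [-1.0, 0.0, 0.0]]
wrist_force: [-0.3, -0.6, 2.0]
opening: 0.355
```

```bash
python3 go.py 642 7.5 12 10.5; python3 - <<'E'
from h import *
im,d=grab_frame('wrist')
crop(im,100,100,420,340,2,'pics/w3.png')
E
python3 go.py 642 7.5 12 10.5
```

```text
t 4.35 pos [642.6   6.4  11.5] open 0.355 F [-0.3 -0.6  2. ] j [-16.  48.  16.  96. -20.  38.  21.]
turn units [-0.001  0.    -0.001] then shift units [-0.01  -0.008 -0.023] max/rows 0.0 0.03
(480, 640, 3)
t 4.4 pos [642.6   6.4  11.5] open 0.353 F [-0.3 -0.9  2.4] j [-16.  48.  16.  96. -20.  38.  21.]
turn units [-0.001  0.    -0.001] then shift units [-0.01  -0.008 -0.023] max/rows 0.0 0.03
```

View pics/w3.png

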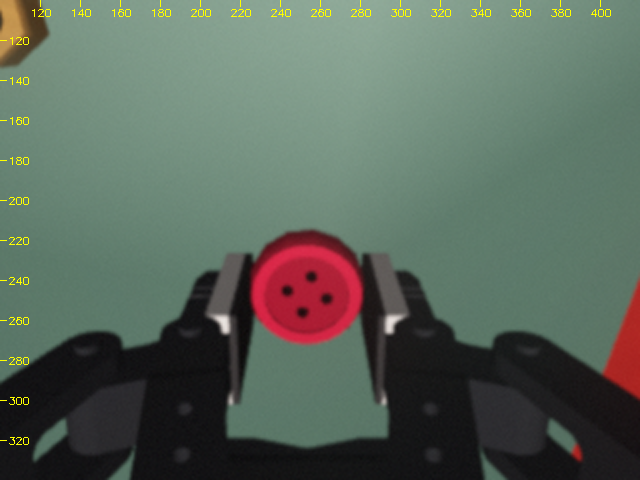

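>>> {"api": "apply_moves", "payload": {"series": [[[0,0,0],[-0.2,0,0],20],[[0,0,0],[-0.5,0,0],20],[[0,0,0],[-0.6,0,0],20],[[0,0,0],[-0.6,0,0],20],[[0,0,0],[-0.3,0,0],20],[[0,0,0],[0,0,0],20]]}}

```text
clock: 5.0
ee_pos: [644.2, 6.5, 123.8]
ee_rot: [[0.004, 0.983, 0.182], [0.0, 0.182, -0.983], [-1.0, 0.004, 0.0]]
wrist_force: [-0.1, -0.4, -0.5]
opening: 0.351
```

```bash
python3 go.py 451.2 330.5 120 10.46
```

```text
t 5.0 pos [644.2   6.5 123.8] open 0.351 F [-0.1 -0.4 -0.5] j [-18.  39.  20.  95. -17.  49.  19.]
turn units [ 0.004  0.003 -0.03 ] then shift units [ 0.075 -2.619 -7.073] max/rows 0.03 7.54
```

>>> {"api": "apply_moves", "payload": {"series": [[[0,0,0],[0,-0.16,-0.4],20],[[0,0,0],[0,-0.3,-0.8],20],[[0,0,0],[0,-0.31,-0.84],20],[[0,0,0],[0,-0.31,-0.84],20],[[0,0,0],[0,-0.31,-0.84],20],[[0,0,0],[0,-0.31,-0.84],20],[[0,0,0],[0,-0.31,-0.84],20],[[0,0,0],[0,-0.31,-0.84],20],[[0,0,0],[0,-0.3,-0.83],20],[[0,0,0],[0,0,0],20]]}}

```text
clock: 6.0
ee_pos: [443.6, 337.0, 119.5]
ee_rot: [[-0.004, 0.981, 0.193], [0.002, 0.193, -0.981], [-1.0, -0.004, -0.003]]
wrist_force: [-0.5, -0.5, -0.4]
opening: 0.352
```

```bash
python3 go.py 451.2 330.5 14.8 10.46;  python3 - <<'E'
from h import *
p=camera_params('wrist');o=manip.get_obs();print(o['ee_pos'])
im,d=grab_frame('wrist')
crop(im,0,0,512,384,1,'pics/w4.png')
print(proj(p,[[451.2,330.5,6]]))
E
```

```text
t 6.0 pos [443.6 337.  119.5] open 0.352 F [-0.5 -0.5 -0.4] j [-56.  32.  19. 108. -16.  42. -17.]
turn units [ 0.077 -0.017  0.027] then shift units [2.093 0.125 0.156] max/rows 0.08 2.1
[443.63751748 337.01068273 119.45561068]
(384, 512, 3)
[[260.71012192 198.53234424]]
```

View pics/w4.png

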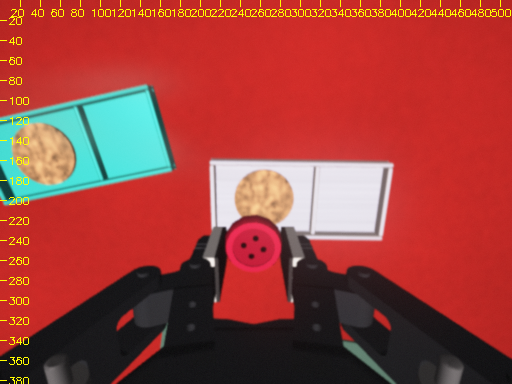

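```bash
python3 - <<'E'
from h import *
p=camera_params('wrist');im,d=grab_frame('wrist');o=manip.get_obs();print(o['ee_pos'])
crop(im,195,140,405,260,3,'pics/w5.png')
np.savez('w5.npz',im=im,**p)
E
```

```text
[447.82135919 330.69644763 119.91595343]
(360, 630, 3)
```

View pics/w5.png

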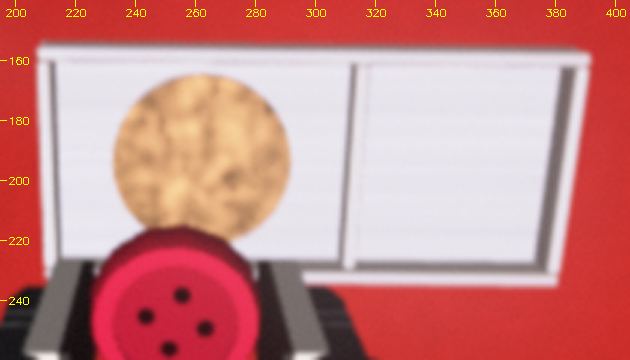

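```bash
python3 - <<'E'
from h import *
p=dict(np.load('w5.npz'))
C=lambda a,b:(195+(a+.5)/3-.5,140+(b+.5)/3-.5)
print(onz(p,[C(113,158),C(290,158),C(201.5,74),C(201.5,160)],6).round(1))
q=onz(p,[C(38,46),C(590,53)],14);print(q.round(1),np.linalg.norm(q[0]-q[1]),np.degrees(np.arctan2(*(q[1]-q[0])[[1,0]])))
E
python3 go.py 452.5 330.5 40 10.46
```

```text
[[426.5 327.4   6. ]
 [480.7 337.8   6. ]
 [448.4 358.7   6. ]
 [453.7 332.    6. ]]
[[399.6 359.2  14. ]
 [557.7 387.5  14. ]] 160.66133706143785 10.145651936222166
t 6.1 pos [447.8 330.7 119.9] open 0.351 F [ 0.2 -0.4  0.1] j [-56.  32.  20. 108. -16.  42. -17.]
turn units [0.024 0.008 0.013] then shift units [1.598 0.091 0.021] max/rows 0.02 1.6
```

>>> {"api": "apply_moves", "payload": {"series": [[[0,0,0],[0.2,0.1,0.01],20],[[0,0,0],[0.4,0,0],20],[[0,0,0],[0.4,0,0],20],[[0,0,0],[0.4,0,0],20],[[0,0,0],[0.2,0,0],20],[[0,0,0],[0,0,0],20],[[0,0,0],[0,0,0],20],[[0,0,0],[0,0,0],20]]}}

```text
clock: 6.9
ee_pos: [455.2, 330.7, 42.1]
ee_rot: [[0.001, 0.983, 0.182], [0.001, 0.182, -0.983], [-1.0, 0.001, -0.001]]
wrist_force: [-0.8, -0.1, 0.6]
opening: 0.352
```

```bash
python3 go.py 453 331 15 10.46
```

```text
t 6.9 pos [455.2 330.7  42.1] open 0.352 F [-0.8 -0.1  0.6] j [-53.  40.  16. 109. -19.  34. -14.]
turn units [ 0.    -0.004 -0.01 ] then shift units [ 0.542 -0.042 -0.014] max/rows 0.01 0.54
```

>>> {"api": "apply_moves", "payload": {"series": [[[0,0,0],[0.2,-0.04,-0.01],20],[[0,0,0],[0.16,0,0],20],[[0,0,0],[0.1,0,0],20],[[0,0,0],[0,0,0],20],[[0,0,0],[0,0,0],20],[[0,0,0],[0,0,0],20]]}}

```text
clock: 7.5
ee_pos: [452.5, 330.8, 18.5]
ee_rot: [[0.0, 0.983, 0.182], [0.0, 0.182, -0.983], [-1.0, 0.0, -0.0]]
wrist_force: [0.4, -0.1, 0.0]
opening: 0.352
```

```bash
python3 go.py 453 331 14.5 10.46
```

```text
t 7.5 pos [452.5 330.8  18.5] open 0.352 F [ 0.4 -0.1  0. ] j [-52.  42.  15. 109. -20.  31. -13.]
turn units [ 0.004 -0.001 -0.003] then shift units [ 0.08   0.01  -0.002] max/rows 0.0 0.08
```

>>> {"api": "apply_moves", "payload": {"series": [[[0,0,0],[0.04,0,0],20],[[0,0,0],[0.02,0,0],20],[[0,0,0],[0,0,0],20],[[0,0,0],[0.015,0,0],20],[[0,0,0],[0,0,0],20],[[0,0,0],[0,0,0],20]]}}

```text
clock: 8.1
ee_pos: [452.3, 330.8, 14.6]
ee_rot: [[0.0, 0.983, 0.182], [-0.0, 0.182, -0.983], [-1.0, 0.0, 0.0]]
wrist_force: [-0.3, 0.3, -1.2]
opening: 0.354
```

>>> {"api": "apply_moves", "payload": {"series": [[[0,0,0],[0.01,0,0],20],[[0,0,0],[0,0,0],20],[[0,0,0],[0,0,0],40],[[0,0,0],[0,0,0],50],[[0,0,0],[0,0,0],50],[[0,0,0],[0,0,0],50]]}}

```text
clock: 8.7
ee_pos: [452.3, 330.7, 14.0]
ee_rot: [[0.0, 0.983, 0.182], [-0.0, 0.182, -0.983], [-1.0, -0.0, 0.0]]
wrist_force: [-0.1, 0.7, -0.3]
opening: 0.499
```

>>> {"api": "apply_moves", "payload": {"series": [[[0,0,0],[-0.3,0,0],50],[[0,0,0],[-0.6,0,0],50],[[0,0,0],[-0.6,0,0],50],[[0,0,0],[-0.6,0,0],50],[[0,0,0],[0,0,0],50]]}}

```text
clock: 9.2
ee_pos: [454.8, 332.4, 123.9]
ee_rot: [[0.006, 0.983, 0.182], [0.005, 0.182, -0.983], [-1.0, 0.007, -0.004]]
wrist_force: [1.1, 0.1, -0.9]
opening: 0.503
```

```bash
python3 - <<'E'
from h import *
im,d=grab_frame('scene');crop(im,345,245,425,345,5,'pics/s6.png')
p=camera_params('wrist');im,d=grab_frame('wrist');print(manip.get_obs()['ee_pos'])
crop(im,150,100,410,280,3,'pics/w6.png');np.savez('w6.npz',**p)
E
python3 go.py 620 125 100 0; python3 go.py 620 125 100 10.46
```

```text
(500, 400, 3)
[452.58017153 331.17584557 120.28223973]
(540, 780, 3)
t 9.3 pos [452.6 331.2 120.3] open 0.5 F [-1.1 -0.1  0.1] j [-56.  32.  20. 108. -16.  42. -16.]
turn units [ 1.222 -0.01  -0.01 ] then shift units [0.406 3.348 4.124] max/rows 1.22 5.33
t 9.3 pos [452.6 331.2 120.3] open 0.5 F [-1.1 -0.1  0.1] j [-56.  32.  20. 108. -16.  42. -16.]
turn units [ 0.005 -0.009 -0.011] then shift units [0.406 2.544 4.663] max/rows 0.01 5.33
```

View pics/w6.png

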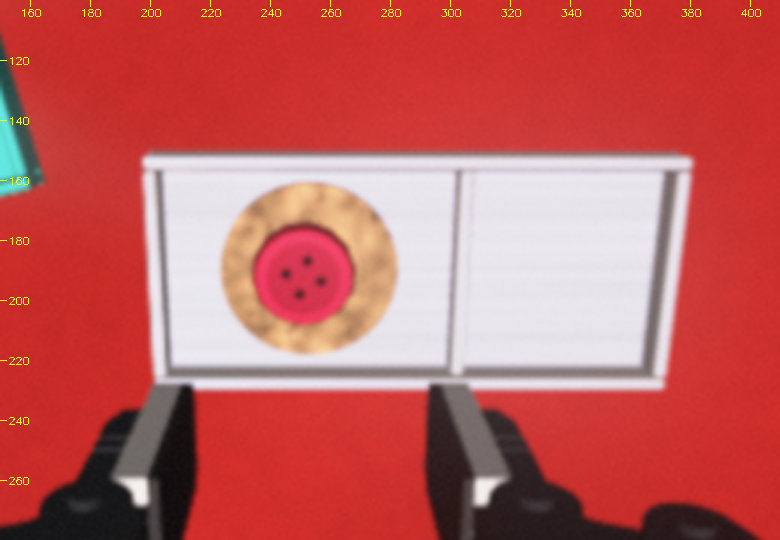

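View pics/s6.png

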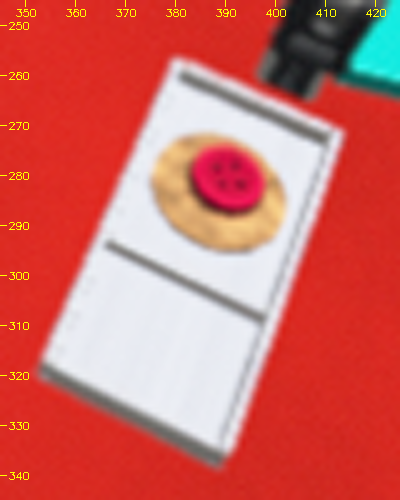

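The button sits within about 2 mm of the cork centre (wrist crop (303,275) against cork (309,268)). Next is the small lifter.

>>> {"api": "apply_moves", "payload": {"series": [[[0,0,0],[0,0.2,0.35],60],[[0,0,0],[0.05,0.43,0.77],60],[[0,0,0],[0.05,0.43,0.77],60],[[0,0,0],[0.05,0.43,0.77],60],[[0,0,0],[0.05,0.43,0.77],60],[[0,0,0],[0.05,0.43,0.77],60],[[0,0,0],[0,0.24,0.47],60],[[0,0,0],[0,0,0],60],[[0,0,0],[0,0,0],60],[[0,0,0],[0,0,0],60]]}}

```text
clock: 10.3
ee_pos: [620.8, 126.4, 105.8]
ee_rot: [[-0.002, 0.983, 0.184], [0.001, 0.184, -0.983], [-1.0, -0.002, -0.001]]
wrist_force: [0.3, 0.6, -0.4]
opening: 0.6
```

```bash
python3 - <<'E'
from h import *
p=camera_params('wrist');im,d=grab_frame('wrist');print(manip.get_obs()['ee_pos'])
crop(im,100,100,420,340,2,'pics/w7.png');np.savez('w7.npz',**p)
print(proj(p,[[622.7,124,58],[622.7,124,15]]))
E
python3 go.py 622.7 124 30 10.46
```

```text
[620.93022291 126.65112443 105.98072048]
(480, 640, 3)
[[255.9378327  219.64714592]
 [255.59353615 200.73202145]]
t 10.35 pos [620.9 126.7 106. ] open 0.601 F [-0.6  1.  -0. ] j [-29.  40.  19.  97. -17.  47.   9.]
turn units [ 0.02  -0.007  0.01 ] then shift units [1.52  0.025 0.059] max/rows 0.02 1.52
```

View pics/w7.png

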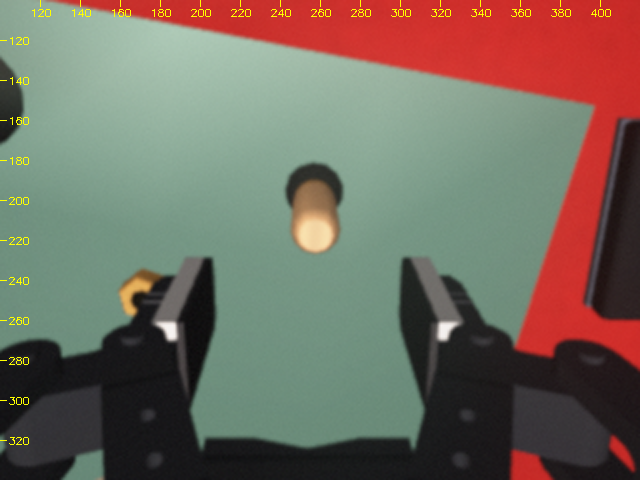

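>>> {"api": "apply_moves", "payload": {"series": [[[0,0,0],[0.2,0.06,0.02],60],[[0,0,0],[0.4,0,0],60],[[0,0,0],[0.4,0,0],60],[[0,0,0],[0.35,0,0],60],[[0,0,0],[0.17,0,0],60],[[0,0,0],[0,0,0],60],[[0,0,0],[0,0,0],30],[[0,0,0],[0,0,0],10],[[0,0,0],[0,0,0],5],[[0,0,0],[0,0,0],5]]}}

```text
clock: 11.35
ee_pos: [626.1, 124.4, 31.5]
ee_rot: [[0.002, 0.983, 0.182], [0.0, 0.182, -0.983], [-1.0, 0.002, -0.0]]
wrist_force: [-0.5, 0.1, 3.1]
opening: 0.202
```

>>> {"api": "apply_moves", "payload": {"series": [[[0,0,0],[0,0,0],5],[[0,0,0],[0,0,0],5],[[0,0,0],[0,0,0],5]]}}

```text
clock: 11.65
ee_pos: [626.1, 124.4, 31.5]
ee_rot: [[0.002, 0.983, 0.182], [0.0, 0.182, -0.983], [-1.0, 0.002, -0.0]]
wrist_force: [-0.1, 0.1, 5.9]
opening: 0.201
```

```bash
python3 - <<'E'
from h import *
im,d=grab_frame('wrist')
crop(im,100,100,420,340,2,'pics/w8.png')
E
python3 go.py 624 126 130 10.46
```

```text
(480, 640, 3)
t 11.7 pos [626.1 124.4  31.5] open 0.2 F [-1.   0.1  6.8] j [-27.  46.  17.  97. -19.  40.  10.]
turn units [ 0.004 -0.001 -0.011] then shift units [-1.97  -0.035 -0.039] max/rows 0.01 1.97
```

View pics/w8.png

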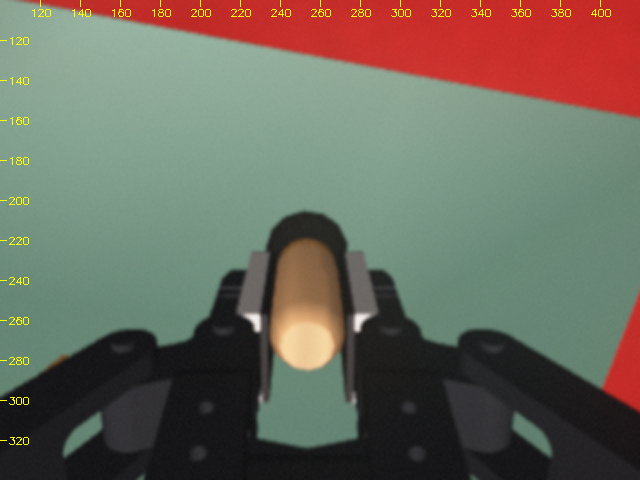

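>>> {"api": "apply_moves", "payload": {"series": [[[0,0,0],[-0.2,0,0],5],[[0,0,0],[-0.5,0,0],5],[[0,0,0],[-0.5,0,0],5],[[0,0,0],[-0.3,0,0],5],[[0,0,0],[0,0,0],5],[[0,0,0],[0,0,0],5]]}}

```text
clock: 12.3
ee_pos: [624.8, 124.5, 105.2]
ee_rot: [[-0.001, 0.983, 0.182], [0.0, 0.182, -0.983], [-1.0, -0.0, -0.0]]
wrist_force: [-0.9, 0.2, -1.6]
opening: 0.201
```

```bash
python3 go.py 531 345.6 100 10.3
```

```text
t 12.3 pos [624.8 124.5 105.2] open 0.201 F [-0.9  0.2 -1.6] j [-29.  40.  19.  96. -17.  47.   9.]
turn units [ 0.024 -0.001  0.003] then shift units [ 0.103 -1.056 -4.687] max/rows 0.02 4.81
```

>>> {"api": "apply_moves", "payload": {"series": [[[0,0,0],[0,-0.08,-0.35],5],[[0,0,0],[0,-0.16,-0.72],5],[[0,0,0],[0,-0.16,-0.72],5],[[0,0,0],[0,-0.16,-0.72],5],[[0,0,0],[0,-0.16,-0.72],5],[[0,0,0],[0,-0.16,-0.72],5],[[0,0,0],[0,-0.17,-0.74],5],[[0,0,0],[0,0,0],5],[[0,0,0],[0,0,0],5],[[0,0,0],[0,0,0],5]]}}

```text
clock: 13.3
ee_pos: [530.6, 344.3, 104.8]
ee_rot: [[-0.001, 0.983, 0.181], [-0.002, 0.181, -0.983], [-1.0, -0.001, 0.001]]
wrist_force: [0.2, -0.7, -0.9]
opening: 0.198
```

```bash
python3 - <<'E'
from h import *
p=camera_params('wrist');im,d=grab_frame('wrist')
crop(im,100,100,420,340,2,'pics/w9.png')
print(proj(p,[[531,345.6,3]]))
E
python3 go.py 531 345.6 33 10.3
```

```text
(480, 640, 3)
[[254.53856485 192.41800607]]
t 13.35 pos [531.1 343.9 105. ] open 0.204 F [0.  0.1 0.2] j [-51.  40.  20.  97. -17.  46. -13.]
turn units [0.011 0.009 0.005] then shift units [ 1.44   0.005 -0.034] max/rows 0.01 1.44
```

View pics/w9.png

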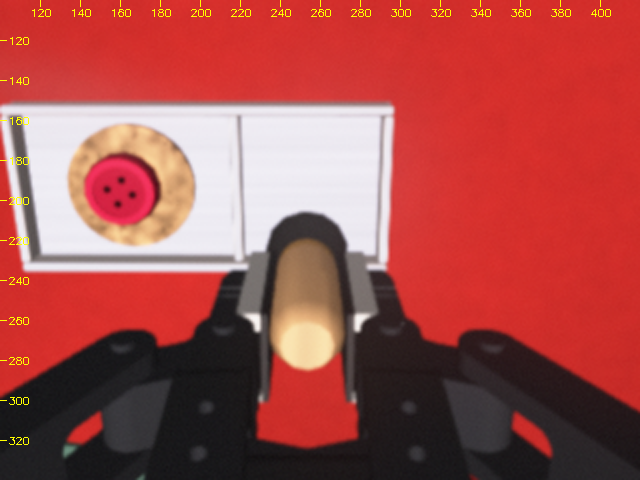

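>>> {"api": "apply_moves", "payload": {"series": [[[0,0,0],[0.2,0.02,-0.03],5],[[0,0,0],[0.4,0,0],5],[[0,0,0],[0.4,0,0],5],[[0,0,0],[0.25,0,0],5],[[0,0,0],[0.1,0,0],5],[[0,0,0],[0.05,0,0],5],[[0,0,0],[0,0,0],5],[[0,0,0],[0,0,0],5]]}}

```text
clock: 14.15
ee_pos: [532.2, 347.3, 36.3]
ee_rot: [[0.001, 0.983, 0.182], [0.001, 0.182, -0.983], [-1.0, 0.001, -0.001]]
wrist_force: [-0.2, 0.5, -1.3]
opening: 0.201
```

```bash
python3 go.py 531 345.6 31.5 10.3
```

```text
t 14.15 pos [532.2 347.3  36.3] open 0.201 F [-0.2  0.5 -1.3] j [-49.  46.  17.  97. -19.  40. -11.]
turn units [ 0.022 -0.004 -0.008] then shift units [ 0.096 -0.03   0.029] max/rows 0.02 0.1
```

>>> {"api": "apply_moves", "payload": {"series": [[[0,0,0],[0.04,0,0.02],5],[[0,0,0],[0.03,0,0],5],[[0,0,0],[0.02,0,0],5],[[0,0,0],[0,0,0],5],[[0,0,0],[0,0,0],5]]}}

```text
clock: 14.65
ee_pos: [532.0, 346.0, 31.5]
ee_rot: [[0.0, 0.983, 0.182], [0.0, 0.182, -0.983], [-1.0, 0.0, -0.0]]
wrist_force: [-2.1, -0.9, 5.7]
opening: 0.201
```

Contact is felt at the expected height, so I'll release and retreat.

>>> {"api": "apply_moves", "payload": {"series": [[[0,0,0],[0,0,0],25],[[0,0,0],[0,0,0],40],[[0,0,0],[0,0,0],50],[[0,0,0],[0,0,0],50],[[0,0,0],[0,0,0],50],[[0,0,0],[-0.4,0,0],50],[[0,0,0],[-0.6,0,0],50],[[0,0,0],[-0.6,0,0],50],[[0,0,0],[-0.4,0,0],50],[[0,0,0],[0,0,0],50]]}}

```text
clock: 15.65
ee_pos: [533.8, 347.1, 134.3]
ee_rot: [[0.005, 0.983, 0.182], [0.003, 0.182, -0.983], [-1.0, 0.005, -0.003]]
wrist_force: [-0.7, -0.2, -0.2]
opening: 0.498
```

```bash
python3 - <<'E'
from h import *
im,d=grab_frame('scene');crop(im,345,235,425,345,5,'pics/s10.png')
E
python3 go.py 468 138 130 8.2
```

```text
(550, 400, 3)
t 15.7 pos [532.7 346.6 132.4] open 0.501 F [ 0.3 -1.2 -0.4] j [-51.  38.  20.  96. -16.  49. -13.]
turn units [ 0.267 -0.009 -0.017] then shift units [ 0.048 -1.875  3.944] max/rows 0.27 4.37
```

View pics/s10.png

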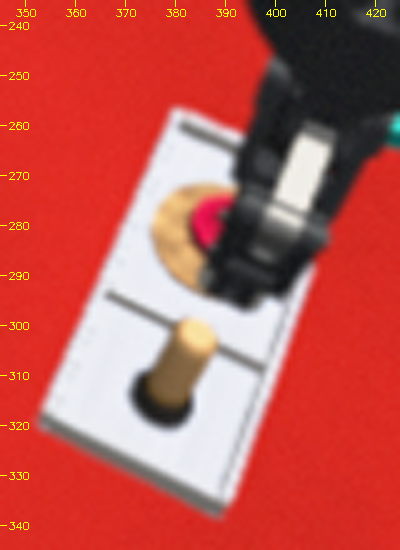

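```bash
python3 go.py 480 -134.7 130 8.2
```

```text
t 15.7 pos [532.7 346.6 132.4] open 0.501 F [ 0.3 -1.2 -0.4] j [-51.  38.  20.  96. -16.  49. -13.]
turn units [ 0.267 -0.009 -0.017] then shift units [ 0.048 -2.415  9.376] max/rows 0.27 9.68
```

>>> {"api": "apply_moves", "payload": {"series": [[[0.267,0,0],[0,0,0],70],[[0,0,0],[0,-0.1,0.4],70],[[0,0,0],[0,-0.2,0.8],70],[[0,0,0],[0,-0.24,0.93],70],[[0,0,0],[0,-0.24,0.93],70],[[0,0,0],[0,-0.24,0.93],70],[[0,0,0],[0,-0.24,0.93],70],[[0,0,0],[0,-0.24,0.93],70],[[0,0,0],[0,-0.24,0.93],70],[[0,0,0],[0,-0.24,0.93],70]]}}

```text
clock: 16.7
ee_pos: [487.5, -51.3, 130.1]
ee_rot: [[-0.002, 0.99, 0.143], [-0.0, 0.143, -0.99], [-1.0, -0.002, -0.0]]
wrist_force: [0.8, -0.3, -1.0]
opening: 0.7
```

>>> {"api": "apply_moves", "payload": {"series": [[[0,0,0],[0,-0.24,0.93],70],[[0,0,0],[0,-0.2,0.74],70],[[0,0,0],[0,0,0],70],[[0,0,0],[0,0,0],70],[[0,0,0],[0,0,0],70]]}}

```text
clock: 17.2
ee_pos: [478.7, -133.9, 130.3]
ee_rot: [[-0.001, 0.99, 0.144], [0.001, 0.144, -0.99], [-1.0, -0.001, -0.001]]
wrist_force: [0.8, 0.5, 0.4]
opening: 0.704
```

```bash
python3 - <<'E'
from h import *
p=camera_params('wrist');im,d=grab_frame('wrist')
crop(im,0,0,512,384,1,'pics/w11a.png')
crop(im,100,100,420,340,2,'pics/w11.png')
print(proj(p,[[480,-134.7,9]]));np.savez('w11.npz',im=im,**p)
E
python3 go.py 480 -134.7 130 8.2
```

```text
(384, 512, 3)
(480, 640, 3)
[[255.03634163 188.96257338]]
t 17.25 pos [ 478.9 -133.7  130.5] open 0.699 F [ 0.2 -0.5 -0.4] j [ -8.  27.  23. 117. -16.  39.  34.]
turn units [ 0.017 -0.006  0.006] then shift units [0.009 0.018 0.023] max/rows 0.02 0.03
```

View pics/w11.png

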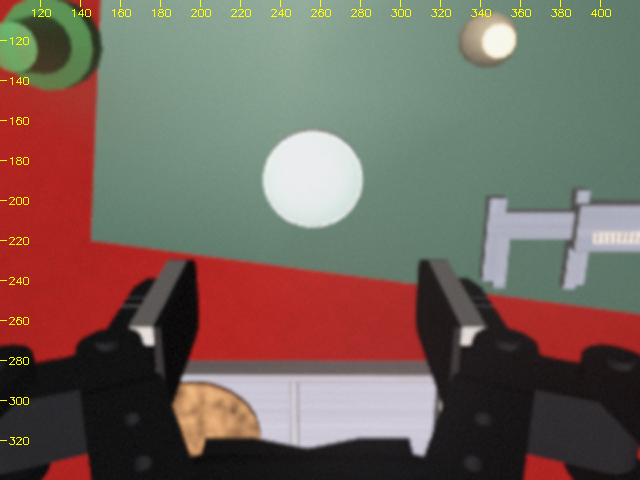

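View pics/w11a.png

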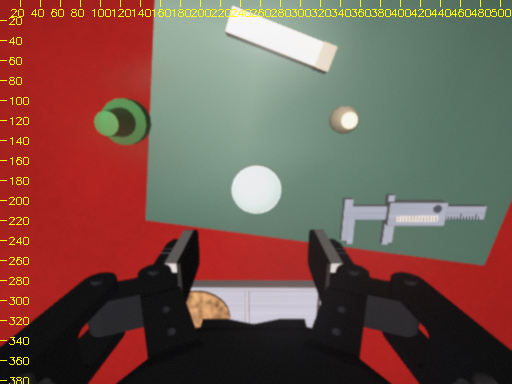

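>>> {"api": "apply_moves", "payload": {"series": [[[0,0,0],[0.3,0.05,0.03],70],[[0,0,0],[0.6,0,0],70],[[0,0,0],[0.6,0,0],70],[[0,0,0],[0.4,0,0],70],[[0,0,0],[0.2,0,0],70],[[0,0,0],[0.1,0,0],70],[[0,0,0],[0,0,0],70],[[0,0,0],[0,0,0],70]]}}

```text
clock: 18.05
ee_pos: [482.4, -136.5, 21.8]
ee_rot: [[0.001, 0.99, 0.143], [-0.0, 0.143, -0.99], [-1.0, 0.001, 0.0]]
wrist_force: [0.6, 0.4, 0.6]
opening: 0.7
```

```bash
python3 - <<'E'
from h import *
p=camera_params('wrist');o=manip.get_obs();im,d=grab_frame('wrist')
crop(im,100,100,420,340,2,'pics/w12.png')
print(proj(p,[[o['ee_pos'][0],o['ee_pos'][1],10.5]]))
E
python3 go.py 481.3 -135 11.5 8.2
```

```text
(480, 640, 3)
[[253.90488738 238.83586258]]
t 18.1 pos [ 482.4 -136.6   21.9] open 0.702 F [-0.   0.7 -0.1] j [ -2.  38.  16. 118. -23.  27.  39.]
turn units [ 0.002  0.003 -0.011] then shift units [ 0.208 -0.018 -0.035] max/rows 0.01 0.21
```

View pics/w12.png

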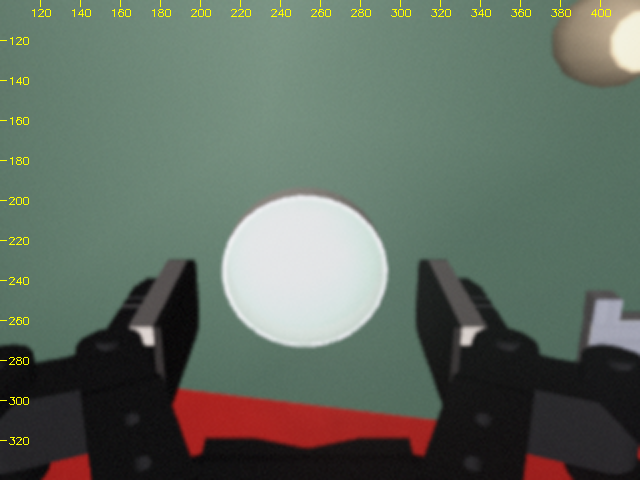

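>>> {"api": "apply_moves", "payload": {"series": [[[0,0,0],[0.1,-0.01,-0.04],70],[[0,0,0],[0.07,0,0],70],[[0,0,0],[0.03,0,0],70],[[0,0,0],[0,0,0],70],[[0,0,0],[0,0,0],70]]}}

```text
clock: 18.6
ee_pos: [480.9, -134.8, 11.0]
ee_rot: [[-0.0, 0.99, 0.143], [-0.0, 0.143, -0.99], [-1.0, -0.0, 0.0]]
wrist_force: [0.4, -0.7, 0.2]
opening: 0.697
```

>>> {"api": "apply_moves", "payload": {"series": [[[0,0,0],[0,0,0],55],[[0,0,0],[0,0,0],45],[[0,0,0],[0,0,0],35],[[0,0,0],[0,0,0],35],[[0,0,0],[0,0,0],35],[[0,0,0],[0,0,0],35]], "squeeze": 30}}

```text
clock: 19.2
ee_pos: [481.0, -134.8, 11.4]
ee_rot: [[0.0, 0.99, 0.143], [0.0, 0.143, -0.99], [-1.0, 0.0, 0.0]]
wrist_force: [-1.4, -0.4, 5.4]
opening: 0.516
```

```bash
python3 - <<'E'
from h import *
p=camera_params('wrist');o=manip.get_obs();im,d=grab_frame('wrist')
crop(im,100,100,420,340,2,'pics/w13.png')
E
python3 go.py 481.3 -135 100 8.2
```

```text
(480, 640, 3)
t 19.25 pos [ 481.  -134.7   11.4] open 0.519 F [-1.8 -0.5  6.4] j [ -2.  39.  15. 118. -23.  25.  40.]
turn units [-0.    -0.    -0.002] then shift units [-1.772  0.006  0.006] max/rows 0.0 1.77
```

View pics/w13.png

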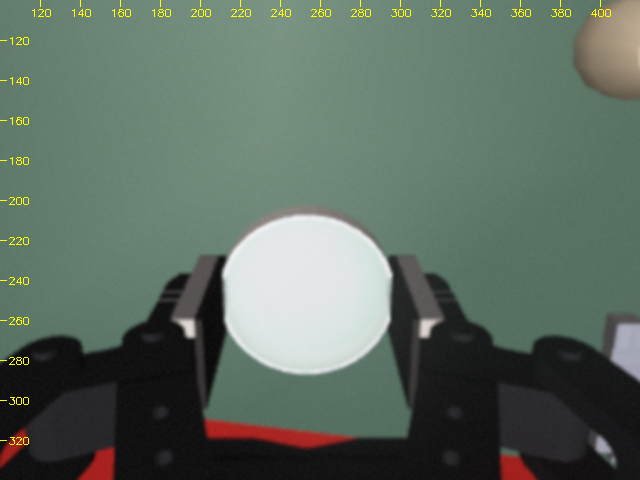

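>>> {"api": "apply_moves", "payload": {"series": [[[0,0,0],[-0.1,0,0],35],[[0,0,0],[-0.3,0,0],35],[[0,0,0],[-0.5,0,0],35],[[0,0,0],[-0.5,0,0],35],[[0,0,0],[-0.3,0,0],35],[[0,0,0],[0,0,0],35],[[0,0,0],[0,0,0],35]]}}

```text
clock: 19.95
ee_pos: [481.0, -134.5, 96.4]
ee_rot: [[0.001, 0.99, 0.143], [0.0, 0.143, -0.99], [-1.0, 0.001, 0.0]]
wrist_force: [-0.6, -0.3, -1.0]
opening: 0.515
```

```bash
python3 go.py 439 -285 100 8.2
```

```text
t 19.95 pos [ 481.  -134.5   96.4] open 0.515 F [-0.6 -0.3 -1. ] j [ -7.  30.  21. 117. -19.  35.  36.]
turn units [ 0.002  0.    -0.006] then shift units [-0.071 -1.261  2.86 ] max/rows 0.01 3.13
```

>>> {"api": "apply_moves", "payload": {"series": [[[0,0,0],[0,-0.12,0.26],35],[[0,0,0],[-0.03,-0.25,0.58],35],[[0,0,0],[-0.03,-0.25,0.58],35],[[0,0,0],[0,-0.25,0.58],35],[[0,0,0],[0,-0.25,0.58],35],[[0,0,0],[0,-0.14,0.28],35],[[0,0,0],[0,0,0],35],[[0,0,0],[0,0,0],35],[[0,0,0],[0,0,0],35]]}}

```text
clock: 20.85
ee_pos: [439.0, -284.0, 98.5]
ee_rot: [[-0.001, 0.99, 0.144], [0.001, 0.144, -0.99], [-1.0, -0.001, -0.001]]
wrist_force: [0.9, -0.1, 0.1]
opening: 0.516
```

```bash
python3 - <<'E'
from h import *
p=camera_params('wrist');o=manip.get_obs();im,d=grab_frame('wrist')
crop(im,100,100,420,340,2,'pics/w14.png');np.savez('w14.npz',**p)
print(proj(p,[[437,-293.5,6]]))
E
python3 go.py 439 -293.5 40 8.2
```

```text
(480, 640, 3)
[[250.0193755  207.09236402]]
t 20.9 pos [ 439.2 -283.9   98.7] open 0.519 F [-0.1  1.2 -0.7] j [ 11.  32.  21. 114. -18.  37.  53.]
turn units [ 0.013 -0.007  0.002] then shift units [ 1.173 -0.032  0.19 ] max/rows 0.01 1.19
```

View pics/w14.png

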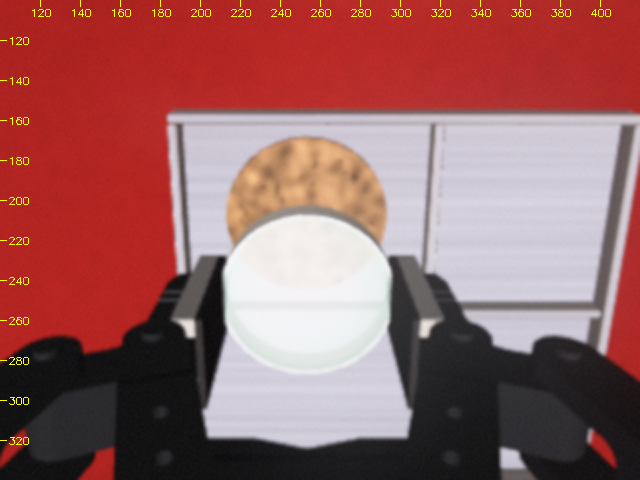

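>>> {"api": "apply_moves", "payload": {"series": [[[0,0,0],[0.1,-0.01,0.1],35],[[0,0,0],[0.3,0,0.09],35],[[0,0,0],[0.4,0,0],35],[[0,0,0],[0.3,0,0],35],[[0,0,0],[0.1,0,0],35],[[0,0,0],[0,0,0],35],[[0,0,0],[0,0,0],35],[[0,0,0],[0,0,0],35]]}}

```text
clock: 21.7
ee_pos: [440.3, -295.0, 39.7]
ee_rot: [[0.001, 0.99, 0.143], [-0.001, 0.143, -0.99], [-1.0, 0.001, 0.001]]
wrist_force: [-0.1, 0.1, -0.6]
opening: 0.512
```

```bash
python3 go.py 440 -293.5 14.4 8.2
```

```text
t 21.7 pos [ 440.3 -295.    39.7] open 0.512 F [-0.1  0.1 -0.6] j [ 15.  38.  18. 114. -21.  31.  56.]
turn units [-0.     0.006 -0.007] then shift units [ 0.506 -0.001 -0.031] max/rows 0.01 0.51
```

>>> {"api": "apply_moves", "payload": {"series": [[[0,0,0],[0.15,0,-0.02],35],[[0,0,0],[0.15,0,0],35],[[0,0,0],[0.1,0,0],35],[[0,0,0],[0,0,0],35],[[0,0,0],[0.05,0,0],35],[[0,0,0],[0,0,0],35],[[0,0,0],[0,0,0],35]]}}

```text
clock: 22.4
ee_pos: [439.7, -293.8, 16.6]
ee_rot: [[0.0, 0.99, 0.143], [-0.0, 0.143, -0.99], [-1.0, 0.0, 0.0]]
wrist_force: [-0.5, -0.2, 0.4]
opening: 0.518
```

```bash
python3 go.py 440 -293.5 14.4 8.2
```

```text
t 22.4 pos [ 439.7 -293.8   16.6] open 0.518 F [-0.5 -0.2  0.4] j [ 16.  41.  16. 114. -23.  29.  57.]
turn units [-0.     0.001 -0.001] then shift units [ 0.044  0.006 -0.005] max/rows 0.0 0.05
```

>>> {"api": "apply_moves", "payload": {"series": [[[0,0,0],[0.03,0,0],35],[[0,0,0],[0.02,0,0],35],[[0,0,0],[0,0,0],35],[[0,0,0],[0,0,0],35]]}}

```text
clock: 22.8
ee_pos: [439.8, -293.8, 14.5]
ee_rot: [[0.0, 0.99, 0.143], [-0.0, 0.143, -0.99], [-1.0, 0.0, 0.0]]
wrist_force: [-1.7, 0.6, 5.8]
opening: 0.517
```

Contact was felt at 14.5 mm, where it was expected. I'll release to 68 % and retreat.

>>> {"api": "apply_moves", "payload": {"series": [[[0,0,0],[0,0,0],55],[[0,0,0],[0,0,0],62],[[0,0,0],[0,0,0],68],[[0,0,0],[0,0,0],68],[[0,0,0],[0,0,0],68],[[0,0,0],[-0.2,0,0],68],[[0,0,0],[-0.6,0,0],68],[[0,0,0],[-0.8,0,0],68],[[0,0,0],[-0.6,0,0],68],[[0,0,0],[0,0,0],68]]}}

```text
clock: 23.8
ee_pos: [442.0, -295.4, 128.5]
ee_rot: [[0.007, 0.99, 0.142], [-0.003, 0.142, -0.99], [-1.0, 0.006, 0.004]]
wrist_force: [0.2, -0.6, 0.1]
opening: 0.681
```

```bash
python3 go.py 637 -135 130 97.2; python3 - <<'E'
from h import *
p=camera_params('wrist');o=manip.get_obs();im,d=grab_frame('wrist')
crop(im,100,100,420,340,2,'pics/w15.png')
p=dict(np.load('w11.npz'))
print('cal',onz(p,[(348,213)],9),proj(p,[[570.5,-144,9],[635.4,-136.2,14],[703.4,-127.1,9]]))
crop(p['im'],320,180,512,260,4,'pics/w11c.png')
E
```

```text
t 23.8 pos [ 442.  -295.4  128.5] open 0.681 F [ 0.2 -0.6  0.1] j [ 11.  30.  23. 112. -17.  41.  53.]
turn units [-10.358   0.056  -0.011] then shift units [-0.031  2.694  4.271] max/rows 10.36 5.05
(480, 640, 3)
cal [[ 574.28798521 -145.89031379    9.        ]] [[344.69983826 210.69630852]
 [413.56443711 214.02776156]
 [479.83800269 212.91151693]]
(320, 768, 3)
```

View pics/w15.png

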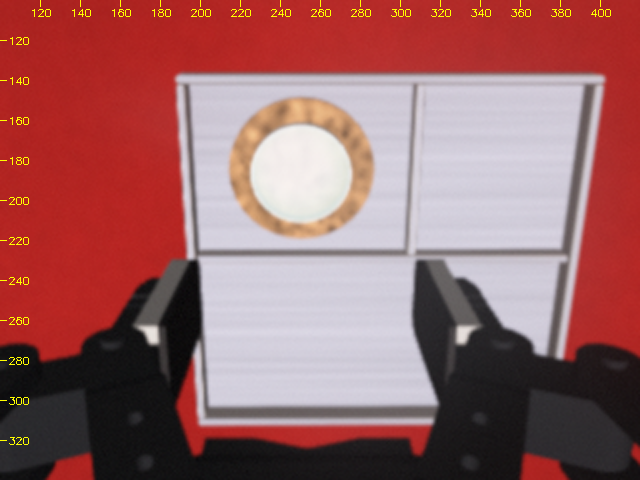

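View pics/w11c.png

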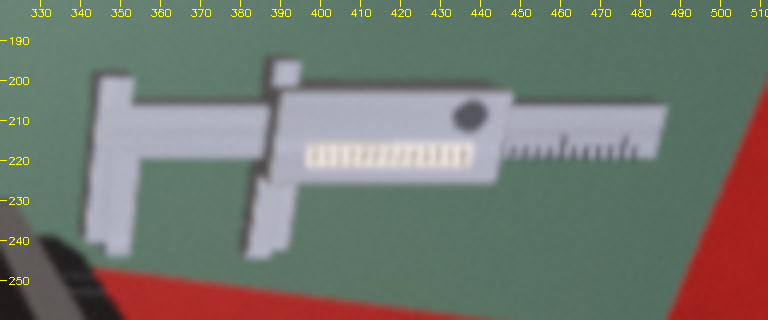

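The lens lies flat and centred on the cork. Next is the calliper: I'll turn to yaw about −82.8°, which keeps joint 7 mid-range.

>>> {"api": "apply_moves", "payload": {"series": [[[1,0,0],[0,0,0],60],[[1,0,0],[0,0,0],60],[[1,0,0],[0,0,0],60],[[1,0,0],[0,0,0],60],[[1,0,0],[0,0,0],60],[[1,0,0],[0,0,0],60],[[1,0,0],[0,0,0],60],[[1,0,0],[0,0,0],60],[[1,0,0],[0,0,0],60],[[1,0,0],[0,0,0],60]]}}

```text
clock: 24.85
ee_pos: [438.9, -293.2, 123.2]
ee_rot: [[-0.002, 0.206, -0.979], [0.001, -0.979, -0.206], [-1.0, -0.001, 0.001]]
wrist_force: [0.2, -0.3, -0.8]
opening: 0.602
```

```bash
python3 go.py 639 -136.5 130 -82.8; python3 - <<'E'
from h import *
p=dict(np.load('w11.npz'))
C=lambda a,b:(320+(a+.5)/4-.5,180+(b+.5)/4-.5)
q=onz(p,[C(283,91),C(513,93),C(498,184),C(270,183)],14);print(q.round(1),q.mean(0))
b=onz(p,[C(95,132),C(662,132)],9);e=b[1]-b[0];print(b,b.mean(0),np.degrees(np.arctan2(e[1],e[0])),np.linalg.norm(e))
E
```

```text
t 24.85 pos [ 438.9 -293.2  123.2] open 0.602 F [ 0.2 -0.3 -0.8] j [ -5.  36.  45. 113. -36.  45. -17.]
turn units [0.547 0.01  0.006] then shift units [-0.136 -2.608 -4.362] max/rows 0.55 5.08
[[ 609.8 -127.9   14. ]
 [ 664.6 -120.5   14. ]
 [ 668.9 -143.6   14. ]
 [ 613.3 -151.4   14. ]] [ 639.1283991 -135.8445846   14.       ]
[[ 569.68018985 -146.16066357    9.        ]
 [ 708.48986191 -126.05943642    9.        ]] [ 639.08502588 -136.11005       9.        ] 8.23980517930903 140.25756445937887
```

>>> {"api": "apply_moves", "payload": {"series": [[[0.45,0,0],[0,0,0],60],[[0,0,0],[-0.02,-0.25,-0.4],60],[[0,0,0],[-0.02,-0.45,-0.76],60],[[0,0,0],[-0.02,-0.45,-0.76],60],[[0,0,0],[-0.02,-0.45,-0.76],60],[[0,0,0],[0,-0.45,-0.76],60],[[0,0,0],[0,-0.45,-0.76],60],[[0,0,0],[0,-0.15,-0.18],60],[[0,0,0],[0,0,0],60],[[0,0,0],[0,0,0],60]]}}

```text
clock: 25.85
ee_pos: [635.3, -132.0, 127.3]
ee_rot: [[-0.002, 0.144, -0.99], [-0.001, -0.99, -0.144], [-1.0, 0.001, 0.002]]
wrist_force: [-0.7, -0.6, -0.6]
opening: 0.601
```

```bash
python3 go.py 639.1 -136 100 -82; python3 - <<'E'
from h import *
p=camera_params('wrist');o=manip.get_obs();im,d=grab_frame('wrist')
crop(im,100,100,420,340,2,'pics/w16.png')
print(proj(p,[[639.1,-136,14]]))
E
python3 go.py 639.1 -136 20 -82
```

```text
t 25.85 pos [ 635.3 -132.   127.3] open 0.601 F [-0.7 -0.6 -0.6] j [-21.  46.  45.  95. -39.  56. -44.]
turn units [ 0.036  0.015 -0.004] then shift units [ 0.547  0.09  -0.064] max/rows 0.04 0.56
(480, 640, 3)
[[258.69425532 185.65271094]]
t 25.9 pos [ 635.1 -132.7  127.7] open 0.601 F [-0.2 -0.6 -0.9] j [-21.  46.  45.  95. -39.  56. -44.]
turn units [ 0.027  0.012 -0.005] then shift units [ 2.155  0.077 -0.069] max/rows 0.03 2.16
```

View pics/w16.png

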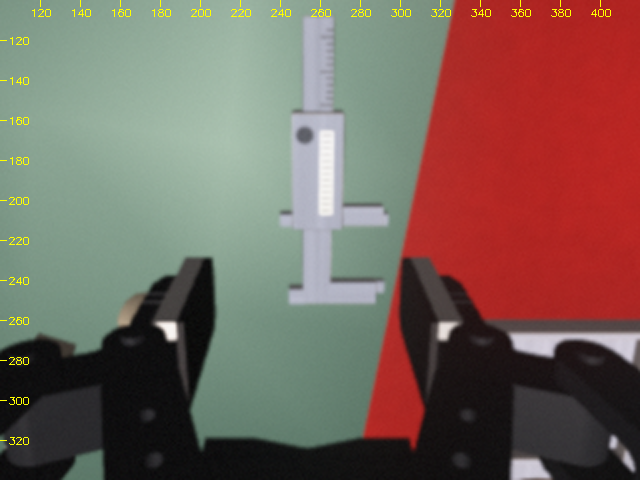

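>>> {"api": "apply_moves", "payload": {"series": [[[0,0,0],[0.3,0.08,-0.07],60],[[0,0,0],[0.6,0,0],60],[[0,0,0],[0.6,0,0],60],[[0,0,0],[0.4,0,0],60],[[0,0,0],[0.2,0,0],60],[[0,0,0],[0.05,0,0],60],[[0,0,0],[0,0,0],60],[[0,0,0],[0,0,0],60]]}}

```text
clock: 26.7
ee_pos: [641.9, -134.6, 21.8]
ee_rot: [[0.002, 0.146, -0.989], [-0.001, -0.989, -0.146], [-1.0, 0.001, -0.002]]
wrist_force: [-0.6, 0.5, -0.8]
opening: 0.6
```

```bash
python3 go.py 639.1 -136 12.5 -82
```

```text
t 26.7 pos [ 641.9 -134.6   21.8] open 0.6 F [-0.6  0.5 -0.8] j [-18.  54.  39.  95. -45.  47. -40.]
turn units [ 0.045 -0.013 -0.006] then shift units [0.186 0.021 0.059] max/rows 0.04 0.2
```

>>> {"api": "apply_moves", "payload": {"series": [[[0.04,0,0],[0.1,0.02,0.04],60],[[0,0,0],[0.07,0,0],60],[[0,0,0],[0.01,0,0],60],[[0,0,0],[0,0,0],60],[[0,0,0],[0,0,0],40],[[0,0,0],[0,0,0],25],[[0,0,0],[0,0,0],10],[[0,0,0],[0,0,0],10],[[0,0,0],[0,0,0],10],[[0,0,0],[0,0,0],10]], "squeeze": 45}}

```text
clock: 27.7
ee_pos: [639.5, -135.5, 11.9]
ee_rot: [[0.001, 0.14, -0.99], [-0.0, -0.99, -0.14], [-1.0, 0.0, -0.001]]
wrist_force: [-0.4, 0.1, 3.7]
opening: 0.264
```

```bash
python3 go.py 639.1 -136 100 -82;python3 - <<'E'
from h import *
p=camera_params('wrist');o=manip.get_obs();im,d=grab_frame('wrist')
crop(im,100,100,420,340,2,'pics/w17.png')
E
```

```text
t 27.7 pos [ 639.5 -135.5   11.9] open 0.264 F [-0.4  0.1  3.7] j [-17.  55.  39.  95. -45.  46. -40.]
turn units [ 0.005 -0.004 -0.002] then shift units [-1.762  0.009  0.009] max/rows 0.01 1.76
(480, 640, 3)
```

View pics/w17.png

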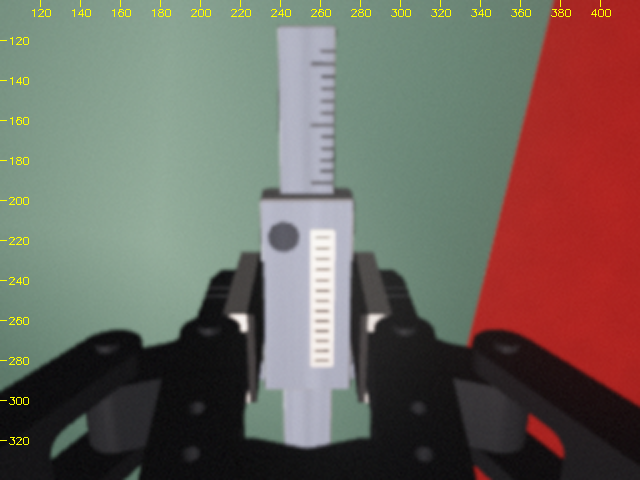

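>>> {"api": "apply_moves", "payload": {"series": [[[0,0,0],[-0.15,0,0],10],[[0,0,0],[-0.4,0,0],10],[[0,0,0],[-0.5,0,0],10],[[0,0,0],[-0.4,0,0],10],[[0,0,0],[-0.2,0,0],10],[[0,0,0],[0,0,0],10],[[0,0,0],[0,0,0],10]]}}

```text
clock: 28.45
ee_pos: [638.8, -134.9, 93.6]
ee_rot: [[-0.001, 0.14, -0.99], [0.001, -0.99, -0.14], [-1.0, -0.001, 0.001]]
wrist_force: [-0.1, 0.9, -1.9]
opening: 0.268
```

```bash
python3 go.py 492 -373.8 95 -81.8
```

```text
t 28.45 pos [ 638.8 -134.9   93.6] open 0.268 F [-0.1  0.9 -1.9] j [-20.  49.  43.  95. -41.  53. -43.]
turn units [-0.016  0.004  0.004] then shift units [-0.027  4.31   3.588] max/rows 0.02 5.61
```

>>> {"api": "apply_moves", "payload": {"series": [[[0,0,0],[0,0.25,0.2],10],[[0,0,0],[0,0.55,0.46],10],[[0,0,0],[0,0.6,0.5],10],[[0,0,0],[0,0.6,0.5],10],[[0,0,0],[0,0.6,0.5],10],[[0,0,0],[0,0.6,0.5],10],[[0,0,0],[0,0.6,0.5],10],[[0,0,0],[0,0.51,0.43],10],[[0,0,0],[0,0,0],10],[[0,0,0],[0,0,0],10]]}}

```text
clock: 29.45
ee_pos: [489.5, -375.0, 93.4]
ee_rot: [[-0.002, 0.137, -0.991], [0.0, -0.991, -0.137], [-1.0, -0.001, 0.001]]
wrist_force: [0.6, 0.8, -1.0]
opening: 0.264
```

>>> {"api": "apply_moves", "payload": {"series": [[[0,0,0],[0,0,0],10],[[0,0,0],[0,0,0],10]]}}

```text
clock: 29.65
ee_pos: [492.3, -372.5, 93.5]
ee_rot: [[-0.0, 0.142, -0.99], [0.001, -0.99, -0.142], [-1.0, -0.001, 0.0]]
wrist_force: [0.1, -0.2, -0.7]
opening: 0.264
```

```bash
python3 go.py 492 -373.8 30 -81.8;python3 - <<'E'
from h import *
p=camera_params('wrist');o=manip.get_obs();im,d=grab_frame('wrist')
crop(im,60,60,450,340,2,'pics/w18.png')
import numpy as np
c=np.array([486.3,-334.2]);a=np.radians(8.2);R=np.array([[np.cos(a),-np.sin(a)],[np.sin(a),np.cos(a)]])
print([proj(p,[[*(c+R@q),14]]).round(1)[0].tolist() for q in ([96,93],[96,-93],[96,3],[-96,-93])])
E
```

```text
t 29.65 pos [ 492.3 -372.5   93.5] open 0.264 F [ 0.1 -0.2 -0.7] j [  4.  46.  42. 101. -39.  50. -17.]
turn units [-0.004  0.001  0.007] then shift units [1.271 0.025 0.009] max/rows 0.01 1.27
(560, 780, 3)
[[71.3, 74.7], [329.5, 74.0], [196.0, 74.2], [313.7, 300.9]]
```

View pics/w18.png

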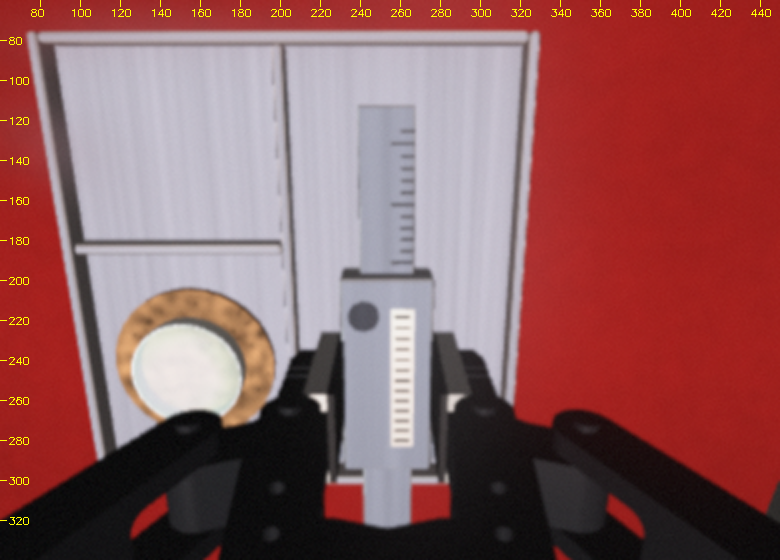

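>>> {"api": "apply_moves", "payload": {"series": [[[0,0,0],[0.2,0.02,0.01],10],[[0,0,0],[0.4,0,0],10],[[0,0,0],[0.4,0,0],10],[[0,0,0],[0.25,0,0],10],[[0,0,0],[0.1,0,0],10],[[0,0,0],[0.1,0,0],10],[[0,0,0],[0,0,0],10],[[0,0,0],[0,0,0],10],[[0,0,0],[0,0,0],10]]}}

```text
clock: 30.6
ee_pos: [491.6, -375.3, 22.2]
ee_rot: [[0.001, 0.14, -0.99], [-0.001, -0.99, -0.14], [-1.0, 0.001, -0.001]]
wrist_force: [0.5, -0.4, 0.0]
opening: 0.263
```

```bash
python3 go.py 492 -373.8 12 -81.8
```

```text
t 30.6 pos [ 491.6 -375.3   22.2] open 0.263 F [ 0.5 -0.4  0. ] j [  7.  51.  38. 101. -44.  43. -14.]
turn units [-0.018 -0.005 -0.005] then shift units [ 0.204 -0.029 -0.012] max/rows 0.02 0.21
```

>>> {"api": "apply_moves", "payload": {"series": [[[0,0,0],[0.08,-0.02,0],10],[[0,0,0],[0.06,0,0],10],[[0,0,0],[0.03,0,0],10],[[0,0,0],[0.02,0,0],10],[[0,0,0],[0.01,0,0],10],[[0,0,0],[0,0,0],10],[[0,0,0],[0,0,0],10]]}}

```text
clock: 31.3
ee_pos: [491.0, -373.9, 11.9]
ee_rot: [[-0.0, 0.14, -0.99], [0.001, -0.99, -0.14], [-1.0, -0.001, -0.0]]
wrist_force: [-0.6, 2.1, 6.0]
opening: 0.259
```

>>> {"api": "apply_moves", "payload": {"series": [[[0,0,0],[0,0,0],35],[[0,0,0],[0,0,0],42],[[0,0,0],[0,0,0],42],[[0,0,0],[0,0,0],42],[[0,0,0],[-0.2,0,0],42],[[0,0,0],[-0.6,0,0],42],[[0,0,0],[-0.8,0,0],42],[[0,0,0],[-0.7,0,0],50],[[0,0,0],[0,0,0],70],[[0,0,0],[0,0,0],70]]}}

```text
clock: 32.3
ee_pos: [491.6, -374.1, 127.7]
ee_rot: [[0.002, 0.14, -0.99], [-0.001, -0.99, -0.14], [-1.0, 0.001, -0.002]]
wrist_force: [0.4, -0.0, -0.4]
opening: 0.702
```

```bash
python3 go.py 469 139 130 -81.8;python3 - <<'E'
from h import *
p=camera_params('wrist');o=manip.get_obs();im,d=grab_frame('wrist')
crop(im,60,60,450,340,2,'pics/w19.png')
E
```

```text
t 32.3 pos [ 491.6 -374.1  127.7] open 0.702 F [ 0.4 -0.  -0.4] j [  3.  43.  45. 100. -37.  53. -18.]
turn units [-0.017 -0.012 -0.006] then shift units [ -0.046 -10.222  -1.016] max/rows 0.02 10.27
(560, 780, 3)
```

View pics/w19.png

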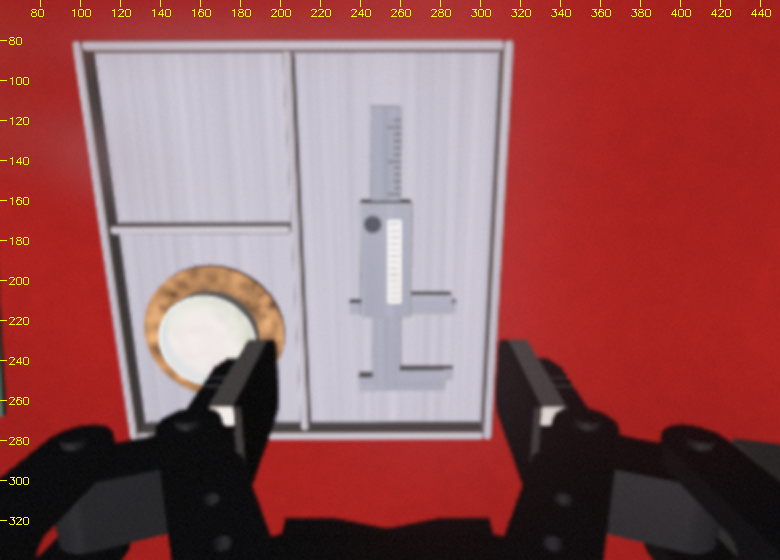

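The calliper lies flat and straight in the long bay. Next is the large lifter.

>>> {"api": "apply_moves", "payload": {"series": [[[0,0,0],[0,-0.4,-0.04],65],[[0,0,0],[0,-0.8,-0.08],65],[[0,0,0],[0,-0.9,-0.09],65],[[0,0,0],[0,-0.9,-0.09],65],[[0,0,0],[0,-0.9,-0.09],65],[[0,0,0],[0,-0.9,-0.09],65],[[0,0,0],[0,-0.9,-0.09],65],[[0,0,0],[0,-0.9,-0.09],65],[[0,0,0],[0,-0.9,-0.09],65],[[0,0,0],[0,-0.9,-0.09],65]]}}

```text
clock: 33.35
ee_pos: [472.7, 49.5, 125.7]
ee_rot: [[-0.002, 0.14, -0.99], [-0.001, -0.99, -0.14], [-1.0, 0.0, 0.002]]
wrist_force: [0.3, -0.4, -0.3]
opening: 0.649
```

```bash
python3 go.py 469 139 130 -81.8
```

```text
t 33.35 pos [472.7  49.5 125.7] open 0.649 F [ 0.3 -0.4 -0.3] j [-50.  33.  50. 121. -38.  43. -58.]
turn units [-0.018  0.013 -0.003] then shift units [-0.086 -1.781 -0.182] max/rows 0.02 1.79
```

>>> {"api": "apply_moves", "payload": {"series": [[[0,0,0],[-0.05,-0.7,-0.09],65],[[0,0,0],[0,-0.6,-0.09],65],[[0,0,0],[0,-0.4,0],65],[[0,0,0],[0,0,0],65],[[0,0,0],[0,0,0],65],[[0,0,0],[0,0,0],65]]}}

```text
clock: 33.95
ee_pos: [470.7, 131.7, 128.7]
ee_rot: [[-0.001, 0.138, -0.99], [-0.001, -0.99, -0.138], [-1.0, 0.001, 0.001]]
wrist_force: [-0.0, -0.8, -0.7]
opening: 0.651
```

```bash
python3 - <<'E'
from h import *
p=camera_params('wrist');o=manip.get_obs();im,d=grab_frame('wrist')
crop(im,100,100,420,340,2,'pics/w20.png')
print(proj(p,[[470,139,65],[470,139,3]]));np.savez('w20.npz',**p)
E
python3 go.py 470 139 44 -81.8
```

```text
(480, 640, 3)
[[244.4283293  206.48566851]
 [246.20422105 185.32555298]]
t 34.0 pos [470.8 131.6 128.9] open 0.649 F [ 0.1 -0.   0.5] j [-59.  34.  50. 119. -38.  44. -67.]
turn units [-0.034  0.003 -0.005] then shift units [ 1.697 -0.148 -0.005] max/rows 0.03 1.7
```

View pics/w20.png

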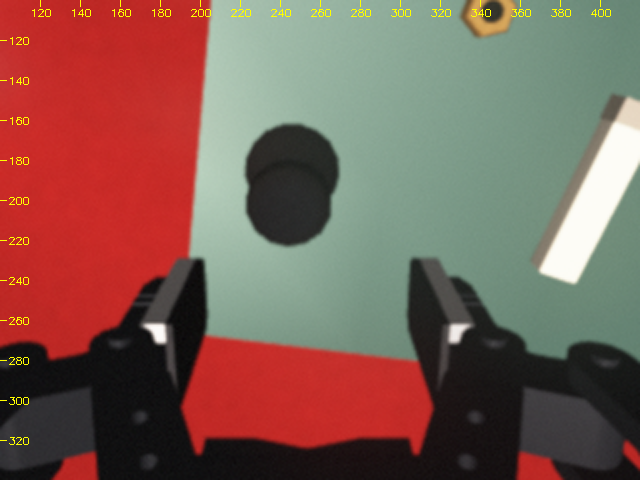

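```bash
python3 - <<'E'
from h import *
p=dict(np.load('w20.npz'));C=lambda a,b:(100+(a+.5)/2-.5,100+(b+.5)/2-.5)
print(onz(p,[C(289,202),C(247,203),C(331,203)],[58,58,58]),onz(p,[C(292,168),C(246,170),C(339,170)],5))
E
```

```text
[[472.21489834 139.62333404  58.        ]
 [469.57480326 155.82490413  58.        ]
 [474.03984586 123.31129143  58.        ]] [[472.03813496 139.66505676   5.        ]
 [468.02415033 161.53678795   5.        ]
 [474.14015379 117.04849504   5.        ]]
```

```bash
python3 go.py 472 139.6 44 -81.8
```

```text
t 34.0 pos [470.8 131.6 128.9] open 0.649 F [ 0.1 -0.   0.5] j [-59.  34.  50. 119. -38.  44. -67.]
turn units [-0.034  0.003 -0.005] then shift units [ 1.697 -0.154 -0.047] max/rows 0.03 1.71
```

>>> {"api": "apply_moves", "payload": {"series": [[[0,0,0],[0,-0.15,-0.05],65],[[0,0,0],[0,0,0],65],[[0,0,0],[0.3,0,0],65],[[0,0,0],[0.4,0,0],65],[[0,0,0],[0.4,0,0],65],[[0,0,0],[0.3,0,0],65],[[0,0,0],[0.2,0,0],65],[[0,0,0],[0.1,0,0],65],[[0,0,0],[0,0,0],65],[[0,0,0],[0,0,0],65]]}}

```text
clock: 35.0
ee_pos: [472.7, 140.9, 44.4]
ee_rot: [[0.001, 0.14, -0.99], [0.0, -0.99, -0.14], [-1.0, -0.0, -0.001]]
wrist_force: [0.1, 0.1, -0.4]
opening: 0.648
```

```bash
python3 go.py 472 139.6 44 -81.8; python3 - <<'E'
from h import *
im,d=grab_frame('wrist')
crop(im,100,100,420,340,2,'pics/w21.png')
E
```

```text
t 35.0 pos [472.7 140.9  44.4] open 0.648 F [ 0.1  0.1 -0.4] j [-53.  42.  40. 120. -47.  36. -61.]
turn units [-0.019 -0.004  0.   ] then shift units [0.007 0.024 0.018] max/rows 0.02 0.03
(480, 640, 3)
```

View pics/w21.png

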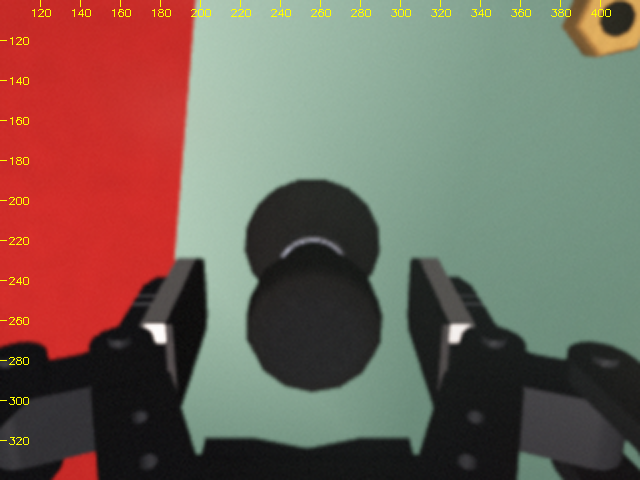

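>>> {"api": "apply_moves", "payload": {"series": [[[0,0,0],[0.01,0.025,0.01],65],[[0,0,0],[0,0,0],55],[[0,0,0],[0,0,0],40],[[0,0,0],[0,0,0],25],[[0,0,0],[0,0,0],20],[[0,0,0],[0,0,0],20],[[0,0,0],[0,0,0],20]], "squeeze": 35}}

```text
clock: 35.75
ee_pos: [472.3, 139.6, 43.9]
ee_rot: [[0.0, 0.14, -0.99], [0.0, -0.99, -0.14], [-1.0, -0.0, -0.0]]
wrist_force: [-0.5, -0.4, 6.5]
opening: 0.38
```

```bash
python3 go.py 472 139.6 44 -81.8; python3 - <<'E'
from h import *
im,d=grab_frame('wrist')
crop(im,100,100,420,340,2,'pics/w22.png')
E
```

```text
t 35.75 pos [472.3 139.6  43.9] open 0.38 F [-0.5 -0.4  6.5] j [-53.  42.  40. 120. -48.  36. -61.]
turn units [-0.019 -0.003  0.001] then shift units [-0.003 -0.     0.006] max/rows 0.02 0.01
(480, 640, 3)
```

View pics/w22.png

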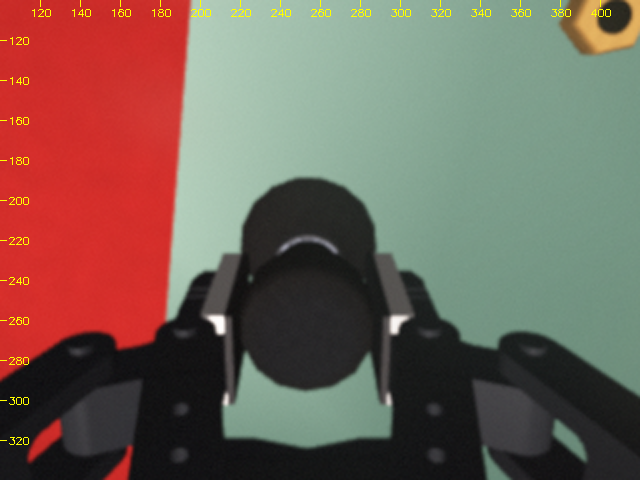

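Gripped. I'll lift and carry it to the bare bay at about (533,−280).

>>> {"api": "apply_moves", "payload": {"series": [[[0,0,0],[-0.15,0,0],20],[[0,0,0],[-0.4,0,0],20],[[0,0,0],[-0.6,0,0],20],[[0,0,0],[-0.5,0,0],20],[[0,0,0],[-0.2,0,0],20],[[0,0,0],[0,0,0],20],[[0,0,0],[0,0,0],20]]}}

```text
clock: 36.5
ee_pos: [471.4, 139.9, 135.3]
ee_rot: [[-0.001, 0.14, -0.99], [-0.0, -0.99, -0.14], [-1.0, -0.0, 0.001]]
wrist_force: [-0.8, 0.4, -0.8]
opening: 0.374
```

```bash
python3 go.py 533 -280 135 -81.8; python3 - <<'E'
from h import *
im,d=grab_frame('scene')
crop(im,230,120,400,290,4,'pics/s23.png')
E
```

```text
t 36.5 pos [471.4 139.9 135.3] open 0.374 F [-0.8  0.4 -0.8] j [-61.  34.  51. 118. -37.  45. -68.]
turn units [-0.015  0.006  0.   ] then shift units [ 7.000e-03  8.488e+00 -2.200e-02] max/rows 0.01 8.49
(680, 680, 3)
```

View pics/s23.png

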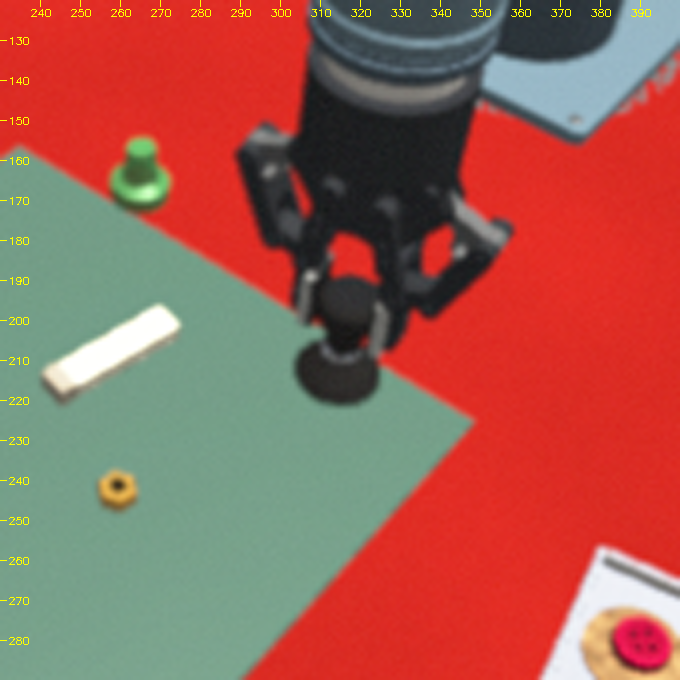

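>>> {"api": "apply_moves", "payload": {"series": [[[0,0,0],[0,0.4,0],20],[[0,0,0],[0,0.8,0],20],[[0,0,0],[0,0.9,0],20],[[0,0,0],[0,0.9,0],20],[[0,0,0],[0,0.9,0],20],[[0,0,0],[0,0.9,0],20],[[0,0,0],[0,0.9,0],20],[[0,0,0],[0,0.9,0],20],[[0,0,0],[0,0.9,0],20],[[0,0,0],[0,0.5,0],20]]}}

```text
clock: 37.55
ee_pos: [526.8, -260.7, 135.0]
ee_rot: [[-0.001, 0.136, -0.991], [-0.002, -0.991, -0.136], [-1.0, 0.001, 0.002]]
wrist_force: [-0.2, -0.4, -0.3]
opening: 0.377
```

>>> {"api": "apply_moves", "payload": {"series": [[[0,0,0],[0,0.35,0],20],[[0,0,0],[0,0.1,0],20],[[0,0,0],[0,0,0],20],[[0,0,0],[0,0,0],20],[[0,0,0],[0,0,0],20]]}}

```text
clock: 38.05
ee_pos: [531.3, -277.0, 135.6]
ee_rot: [[-0.001, 0.142, -0.99], [0.001, -0.99, -0.142], [-1.0, -0.001, 0.0]]
wrist_force: [0.4, 0.0, -1.5]
opening: 0.376
```

```bash
python3 go.py 533 -280 46 -81.8; python3 - <<'E'
from h import *
p=camera_params('wrist');im,d=grab_frame('wrist')
crop(im,60,60,450,340,2,'pics/w24.png')
print(proj(p,[[533,-280,3]]))
E
```

```text
t 38.05 pos [ 531.3 -277.   135.6] open 0.376 F [ 0.4  0.  -1.5] j [ -8.  42.  46. 103. -37.  52. -28.]
turn units [-0.006  0.002  0.009] then shift units [ 1.792  0.065 -0.025] max/rows 0.01 1.79
(560, 780, 3)
[[257.28862279 182.70640351]]
```

View pics/w24.png

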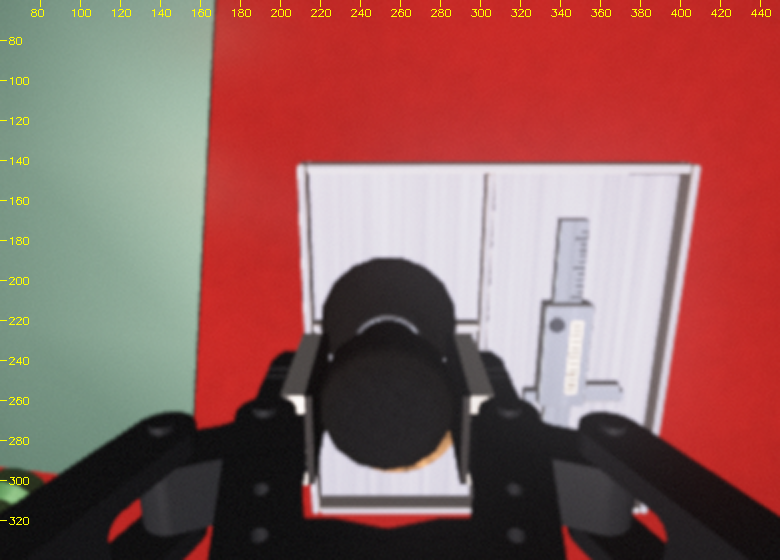

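>>> {"api": "apply_moves", "payload": {"series": [[[0,0,0],[0.2,0.06,-0.02],20],[[0,0,0],[0.4,0,0],20],[[0,0,0],[0.5,0,0],20],[[0,0,0],[0.3,0,0],20],[[0,0,0],[0.2,0,0],20],[[0,0,0],[0.1,0,0],20],[[0,0,0],[0,0,0],20],[[0,0,0],[0,0,0],20],[[0,0,0],[0,0,0],20]]}}

```text
clock: 39.0
ee_pos: [533.1, -281.8, 51.9]
ee_rot: [[0.001, 0.14, -0.99], [-0.001, -0.99, -0.14], [-1.0, 0.001, -0.001]]
wrist_force: [-0.1, -1.7, -0.9]
opening: 0.377
```

```bash
python3 go.py 533 -280 44 -81.8
```

```text
t 39.0 pos [ 533.1 -281.8   51.9] open 0.377 F [-0.1 -1.7 -0.9] j [ -4.  48.  40. 103. -43.  45. -23.]
turn units [-0.018 -0.008 -0.005] then shift units [ 0.158 -0.037 -0.003] max/rows 0.02 0.16
```

>>> {"api": "apply_moves", "payload": {"series": [[[0,0,0],[0.06,-0.03,0],20],[[0,0,0],[0.05,0,0],20],[[0,0,0],[0.03,0,0],20],[[0,0,0],[0.02,0,0],20],[[0,0,0],[0,0,0],20],[[0,0,0],[0,0,0],20]]}}

```text
clock: 39.6
ee_pos: [532.5, -280.0, 43.8]
ee_rot: [[0.0, 0.14, -0.99], [0.001, -0.99, -0.14], [-1.0, -0.001, -0.001]]
wrist_force: [-2.0, 2.2, 8.4]
opening: 0.377
```

>>> {"api": "apply_moves", "payload": {"series": [[[0,0,0],[0,0,0],45],[[0,0,0],[0,0,0],60],[[0,0,0],[0,0,0],65],[[0,0,0],[0,0,0],65],[[0,0,0],[0,0,0],65],[[0,0,0],[-0.4,0,0],65],[[0,0,0],[-0.8,0,0],65],[[0,0,0],[-0.9,0,0],65],[[0,0,0],[-0.6,0,0],65],[[0,0,0],[0,0,0],65]]}}

```text
clock: 40.6
ee_pos: [534.4, -281.9, 182.4]
ee_rot: [[0.007, 0.14, -0.99], [-0.003, -0.99, -0.14], [-1.0, 0.004, -0.006]]
wrist_force: [0.4, -1.1, 0.4]
opening: 0.652
```

>>> {"api": "apply_moves", "payload": {"series": [[[0,0,0],[-0.4,-0.4,0],65],[[0,0,0],[-0.3,-0.8,0],65],[[0,0,0],[0,-0.9,0],65],[[0,0,0],[0,-0.9,0],65],[[0,0,0],[0,-0.6,0],65],[[0,0,0],[0,0,0],65],[[0,0,0],[0,0,0],65]]}}

```text
clock: 41.3
ee_pos: [507.0, -101.3, 212.6]
ee_rot: [[-0.001, 0.142, -0.99], [-0.0, -0.99, -0.142], [-1.0, 0.0, 0.001]]
wrist_force: [-0.3, -1.1, 0.1]
opening: 0.647
```

```bash
python3 - <<'E'
from h import *
im,d=grab_frame('scene');cv2.imwrite('pics/s25.png',im[:,:,::-1]);crop(im,110,110,230,200,6,'pics/s25c.png')
im,d=grab_frame('top');crop(im,110,90,430,240,2,'pics/t25.png')
E
```

```text
(540, 720, 3)
(300, 640, 3)
```

View pics/s25.png

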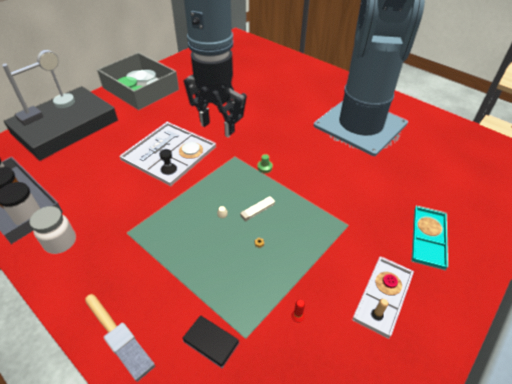

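View pics/t25.png

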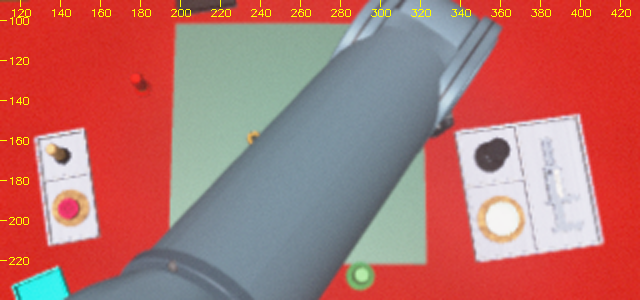

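View pics/s25c.png

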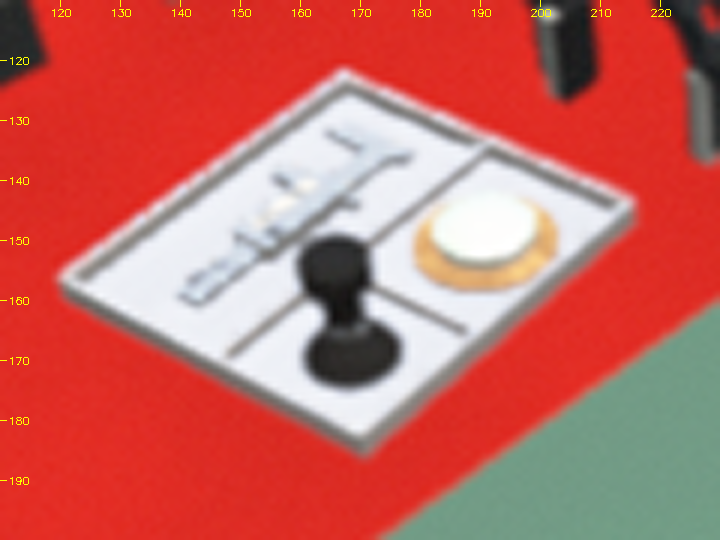

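All five pieces sit in their bays, the stick is where it was, and the gripper is clear and still. I'm handing in.

```bash
python3 - <<'E'
from rig import manip,job
o=manip.get_obs();print(o['clock'],abs(o['qvel']).max(),o['opening'])
print(job.finish_job())
E
```

```text
41.4 0.6405562403239552 0.6493718800956076
the job is handed in; nothing more can be done
None
```

Both trays are made up and the job was handed in at 41.4 s of the 115 s allowed. No verdict is reported.

- **Lens and button:** both lie flat on their corks. The wrist pictures show the button about 2 mm off its cork's centre and the lens closer than that. Both were lowered to the cork before release: the lens showed about 6 N of contact, while the button showed none at its computed height.
- **Lifters:** both stand upright near the middle of their bare bays.
- **Calliper:** it lies flat along the long bay, with its angle within about 1° of the tray's by my measurements.
- **Dressing stick:** I never touched it, and it looks unmoved in the last scene picture; I did not measure its final position.

**Disagreement between cameras:** the top and wrist cameras differed by 2–4 mm along x. I went by the wrist camera, and the grasps and placings agreed with it.

No check failed.

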